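# Put the chasing hammer away and close the tool case

### The job

Draw the chasing hammer out from under the bench riser and lay it (do not drop it) flat in the empty long recess of the wooden tool case, either way round. Then break the locked lid stay by pushing its red knuckle knob down just far enough that the stay is clearly folded while the lid still stands up, and lower the lid (it has a brass handle for that) gently until it is fully shut: it must not fall or slam. Leave everything else on the bench where it stands.

Things in the scene. Friction and masses are not known exactly. Their poses are not given: they have to be found in the camera images.
- hammer: Chasing hammer lying flat, 180 mm long, 24 high, 0.2 kg. Origin: mid-length, on its underside; x along the handle to the head, z up. Head: steel cylinder, 24 diameter, 60 long along y, axis at x = 78, 12 up. Handle 20 wide, 18 thick, centred 12 up, plain from x = -43 to 64; butt 28 wide, 24 high at x = -90 to -45. At the start the handle is under the riser, only the head sticks out.
- riser: Low fixed wooden bench riser (shelf), 320 mm long (x), 150 deep (y), board from 45 to 75 mm above the bench, on 18 mm thick legs at both ends (x = +-151). Origin: on the bench under its centre. The hammer's head sticks out of its open front, the +y side (y = +75). Jars stand on it.
- case: Wooden tool case screwed to the bench, 220 (x) by 200 mm (y), rim 110 mm up, walls 10. Origin: on the bench under its centre. Lid hinged along the +y rim (parallel to x); stay outside the +x end. Raised floor 60 mm up; a 6 mm divider along x, 45 high, parts the empty hammer recess (y -90 to -12, x -100 to 100) from a compartment with small punches.
- case_recess (a point): Centre of the hammer recess on its floor, 50 mm below the rim. Recess 200 mm along x by 78 mm along y; axes as the case.
- lid_hinge (a point): Middle of the lid's hinge line (110 mm above the bench, at case y = +100 mm); axes as the case. The hinge runs along x.
- lid_handle (a point): Middle of the lid's brass handle bar: 12 mm diameter, 110 long, parallel to the hinge, posts at +-50; its axis is 45 mm off the lid's outer face, 170 from the hinge along the lid and 55 off the lid's inner face, in whose plane the hinge lies. Lid 200 wide, 10 thick, free edge 30 mm beyond the bar. Moves with the lid: in a circle about the hinge, towards case -y as it shuts.
- lid (a joint): Lid angle: 0 fully shut, 1.50 rad locked open at the start (rad). The lid weighs about 0.4 kg; its stiff hinge holds it alone only when steeper than about 1.2 rad, below that it falls unless held.
- stay_upper (a joint): Fold of the two-link stay at its knuckle (rad): 0 locked (past straight, against its stop, knuckle slightly above the line of its ends); grows as the knuckle is pushed down; from 0.12 it is off centre; about 2.4 with the lid shut. It has some friction and stays where it is left. Folding it 0.6 draws the lid down about 0.1 rad.
- stay_knob (a point): Centre of the red knuckle knob: cylinder, 18 mm diameter, 32 long, parallel to the hinge, sticking out from the stay beyond the +x end of the case (its outer end is free). Pushed down from above (under 12 N) it swings down and towards case +y in a circle about stay_pivot.
- stay_pivot (a point): Point on the axis of the stay's lower pivot on the case, in the plane of the stay_knob point; the knob moves on a circle of about 90 mm radius about it (in the plane of the case's y and z).
- jar: Metal jar, 64 mm diameter, 110 mm high, loose, beside the way out of the hammer. Origin at the centre of its underside. Leave alone.
- block: Steel bench block, 60 x 60 x 45 mm high, loose, on the other side of the hammer's way. Origin at the centre of its underside. Leave alone.
- bowl: Terracotta pitch bowl, 104 mm diameter, 50 mm high. Origin at the centre of its underside. Leave alone.
- vase: Silver vase, 96 mm diameter, 125 mm high. Origin at the centre of its underside. Leave alone.
- mallet: Wooden mallet lying on the left of the case, 180 mm long, 44 mm high. Origin on its underside. Leave alone.
- canister: Steel canister on the riser, 60 mm diameter, 85 mm high. Origin at the centre of its underside. Leave alone.
- cup: Copper cup on the riser, 68 mm diameter, 70 mm high. Origin at the centre of its underside. Leave alone.
There are look-alikes about, which are no part of the job. Leave any green look-alike of the hammer alone.

How it is judged:
On the way, in this order (a step that is already met when the one before it is completed fails the run):
1. the hammer lies flat in the recess, let go, the lid still locked open (x of hammer in the frame of case_recess between -0.02 and 0.02 m and y of hammer in the frame of case_recess between -0.015 and 0.015 m and z of hammer in the frame of case_recess between -0.006 and 0.006 m and angle between hammer's own z axis and vertical below 0.12 rad and contact force between the fingers and hammer below 0.1 N and value of joint lid above 1.2 rad and value of joint stay_upper below 0.12 rad), for 0.2 s.
2. the stay is broken at its knuckle (folded by more than 0.3 rad) while the lid is still up (above 0.9 rad) (value of joint stay_upper above 0.3 rad and value of joint lid above 0.9 rad), for 0.1 s.
3. the lid is shut (value of joint lid below 0.04 rad), for 0.2 s.
At the end, for the whole second after the job is handed in: The hammer lies flat in the recess (within 20 mm along, 15 mm across and 6 mm in height of its centre), at rest; the lid is shut to within 0.04 rad; the jar, block, bowl, vase, mallet, canister and cup are within 25 mm of where they stood (x of hammer in the frame of case_recess between -0.02 and 0.02 m and y of hammer in the frame of case_recess between -0.015 and 0.015 m and z of hammer in the frame of case_recess between -0.006 and 0.006 m and angle between hammer's own z axis and vertical below 0.12 rad and value of joint lid below 0.04 rad and linear speed of hammer below 0.02 m/s and distance of each of jar, block, bowl, vase, mallet, canister, cup from where it was at the start of the episode below 0.025 m); the robot touches nothing.
It fails at once if the lid falls or slams: it closes faster than 1.5 rad/s below 0.6 rad (value of joint lid below 0.6 rad and velocity of joint lid below -1.5 rad/s).
It fails at once if the hammer is dropped into the case (faster than 0.8 m/s, within 90 mm above the recess floor) (horizontal distance between hammer and case_recess below 0.08 m and z of hammer in the frame of case_recess below 0.09 m and linear speed of hammer above 0.8 m/s).
It fails at once if another thing on the bench is pushed more than 25 mm or knocked over (distance of any of jar, block, bowl, vase, mallet, canister, cup from where it was at the start of the episode above 0.025 m).
It also fails if it takes over 72 s, if anything falls off the work surface, if the arm or the gripper's body presses on something with over 40 N, if the wrist force passes 120 N, or if a joint passes its speed limit or range.

### The arm

A 6-joint arm with a two-finger parallel gripper is mounted at the origin on the work surface. World frame = base frame: x ahead of the robot, y to its left, z up, the work surface at z = 0. Lengths are in m, angles in rad, forces in N, time in s.
With the tool pointing down it reaches from about 0.225 to 0.875 m from the base axis. Payload 3.4 kg.
Tool frame: the origin (TCP) lies between the finger pads; the fingertips stand 17 mm ahead of it and the grasp point (between the pads) lies 2 mm behind it; y points along the fingers, z is the direction in which the jaws open and shut, and the axes are right-handed (so a half turn about y gives the same grasp; the last joint's range is limited). The gripper opens to 85 mm and grips with 20 to 120 N. Pads are 22 mm wide; open, the fingers measure 114 mm over their backs; the gripper's body (76 mm by 85 mm) begins 54 mm behind the grasp point. The pads swing forward as they close: fully open they stand 13 mm farther back than shut.
Start: joints at [1.145, 0.276, 1.505, -0, 1.361, -0.121], TCP at [0.173, 0.549, 0.248] pointing down, gripper open.
Joint ranges: [-2.89, 2.89], [-0.75, 2.08], [0.22, 2.7], [-1.18, 4.32], [0.11, 2.71], [-2.7, 2.7]. Speed limits (rad/s): [2.57, 2.57, 3.14, 3.14, 3.14, 3.14].

### API

Orientations are given as a unit quaternion [w, x, y, z].
In Python, from rig import manip, get_image, camera_model, sign_off, spot_in, silhouettes, spot_point gives the robot as it stands.
- The arm moves only by the tool jog_arm, never from a script. Its argument "targets" is a list of rows, each a list of 3 entries, a list of its own where there are three numbers: the finger opening in m, from 0 to 0.0854, then the shift along the world's x, y, z in m, then the turn about the world's z in rad. In form: [[claw, [x, y, z], spin], ...]. A call has 1 to 10 rows; each row shifts and turns the commanded pose from where the row before left it; what a row does not reach is not made up. A row lasts 1/8 s, in which the tool goes at most 62.5 mm and 10.7 degrees, less where a joint would pass 70% of its speed; a pose out of reach is approached as far as the arm can. A call with a gripper value outside its range is refused whole. The fingers move at their own pace and stop on an object; "force" is the grip in N (left out, the last holds). Time passes only in rows, so rows that do not move let the fingers close. It gives the time, the measured TCP pose, the force and the opening at its end, in the units of the state.
- manip.get_state(): the state, without advancing time (a new reading comes with each control period).
- get_image(name): name is "scene" or "top"; returns (picture, depth): 400x640x3 uint8, red, green, blue; 400x640 float32, m along the optical axis (not along the pixel's ray), 0 where there is no reading.
- camera_model(name): a dict with "mtx" (3x3 intrinsics, pixels), "world_from_camera" (4x4, takes a point from camera to world coordinates). Camera axes: x right, y up, looking along -z (the intrinsics and any distortion apply to the point x, -y, -z); pixel columns grow to the right and rows downward; lengths in m; the calibration is good to about 2 mm. A picture is of the moment at which its call begins. camera_model takes no time and is no camera call.
- sign_off(): hands the job in, once; it reports no verdict.
Trained networks look in the newest picture that a camera, given by its name, has taken for a name from the list of things; names that differ only in an ending like _2 or _b are one class to them, and where a whole thing is asked for, a point or a joint stands for the part that bears it (a point fixed in the world has none). Each returns a list of dicts, best first, with "score" (0 to 1); they miss things now and then, are a little off and sometimes report something else, mostly with a low value. They report only what shows in the picture. A call takes as long as a camera call. They do not tell look-alikes from the thing itself.
- spot_in(name, camera): "position" ([column, row] in pixels, amid what is visible of it).
- silhouettes(name, camera): "mask" (400x640 bool, what is visible of it) and "position" ([column, row] in pixels, amid what is visible of it).
- spot_point(name, camera): "position" ([column, row] in pixels: a listed point, or the origin of a listed thing).
The state is a dict: "clock": time; "qpos": joint angles; "qd": joint speeds; "effort": joint torques, N m; "position": TCP position; "ee_rot": TCP orientation; "contact_force": force on the tool from outside, world axes, zero at the start; "moment": the same for the moment, N m; "width": finger opening in m.
Only numpy, scipy, OpenCV 4.12 (cv2) and the standard library are available. Lean on these libraries where they do the work, as an engineer would, in place of code of your own. Each camera call takes 0.05 s, during which the arm holds its last target.

## Working session

There is one attempt and no reset: what is moved stays moved. The work goes in short steps, Python scripts to look and compute and a tool call to move; the robot and the scene stay as the last step left them, time stands still between calls to the robot, and variables do not carry over. Pictures are saved under pics/ and viewed, and the job is handed in when it is done.

Besides the shell and the picture viewer there is one more tool, called after "Call:" as name([rows], argument=value, ...), one row to a line, values as JSON. jog_arm: Moves the arm, as the interface text tells. Its arguments: {"type":"object","properties":{"targets":{"type":"array","items":{"type":"array"}},"force":{"type":"number"}},"required":["targets"]}

```bash
mkdir -p pics; ls
python3 - <<'E'
from rig import *
import cv2, numpy as np
for n in ["scene","top"]:
    p,d=get_image(n); cv2.imwrite(f"pics/a_{n}.png",p[:,:,::-1]); np.savez(f"a_{n}.npz",p=p,d=d)
    c=camera_model(n); print(n,np.round(c["mtx"],1).tolist(),np.round(c["world_from_camera"],3).tolist(),[k for k in c])
print(manip.get_state())
E
```

```text
pics
scene [[453.9, 0.0, 323.4], [0.0, 453.9, 205.2], [0.0, 0.0, 1.0]] [[-0.837, -0.409, 0.364, 1.013], [0.547, -0.603, 0.58, 0.802], [-0.018, 0.684, 0.729, 1.207], [0.0, 0.0, 0.0, 1.0]] ['mtx', 'world_from_camera']
top [[387.4, 0.0, 320.5], [0.0, 387.4, 196.4], [0.0, 0.0, 1.0]] [[0.007, 0.99, -0.139, 0.322], [-1.0, 0.009, 0.02, -0.006], [0.021, 0.139, 0.99, 1.64], [0.0, 0.0, 0.0, 1.0]] ['mtx', 'world_from_camera']
{'clock': 0.1, 'qpos': array([ 1.14500044e+00,  2.76529832e-01,  1.50604224e+00, -2.52308333e-06,
        1.36073592e+00, -1.20999051e-01]), 'qd': array([ 5.24178594e-04, -1.99668683e-03, -2.88468576e-03,  9.40735619e-05,
        1.11050403e-03,  1.65274571e-05]), 'effort': array([ 1.76578771e-03, -4.17699230e+01, -2.46403170e+01, -7.71561349e-05,
        5.79933403e-03,  5.94908741e-06]), 'position': array([0.17236589, 0.54806167, 0.24751308]), 'ee_rot': array([-0.69832688,  0.69949523, -0.10750799,  0.10718217]), 'contact_force': array([-0.03581752,  0.29510475,  1.01915505]), 'moment': array([ 0.05692066, -0.02296029, -0.00720357]), 'width': 0.08528759329623131}
```

View pics/a_scene.png

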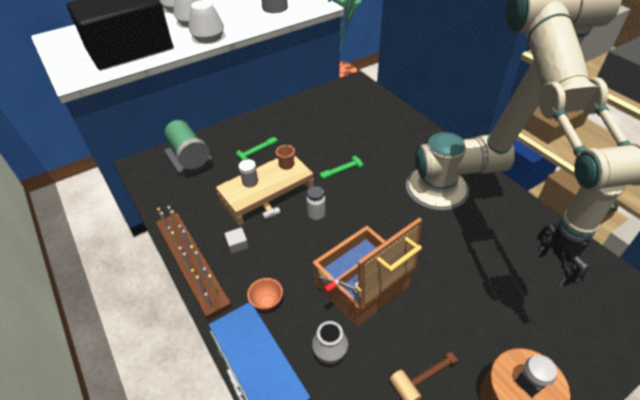

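View pics/a_top.png

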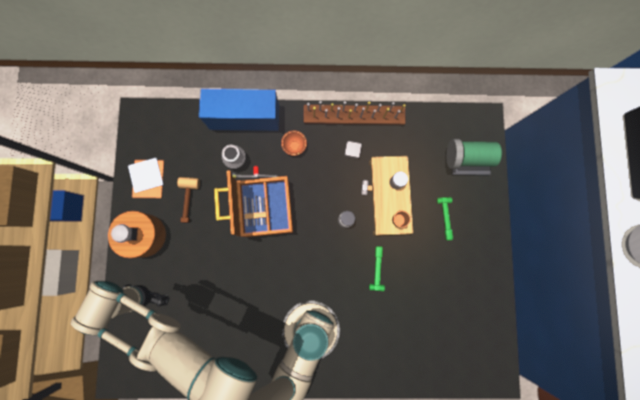

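```bash
cat > h.py <<'E'
from rig import *
import cv2, numpy as np
def ray(cam,px):
    c=camera_model(cam); K=c["mtx"];T=c["world_from_camera"]
    v=np.linalg.inv(K)@np.array([px[0],px[1],1.]); v=np.array([v[0],-v[1],-v[2]])
    return T[:3,3],T[:3,:3]@v
def bp(cam,px,depth):
    o,v=ray(cam,px); return o+v*depth
def atz(cam,px,z):
    o,v=ray(cam,px); return o+v*(z-o[2])/v[2]
def proj(cam,P):
    c=camera_model(cam);T=c["world_from_camera"]
    q=T[:3,:3].T@(np.asarray(P)-T[:3,3]); q=np.array([q[0],-q[1],-q[2]]); u=c["mtx"]@q; return u[:2]/u[2]
def tri(p1,p2):
    A=[];b=[]
    M=np.zeros((3,3));w=np.zeros(3)
    for cam,p in (("scene",p1),("top",p2)):
        o,v=ray(cam,p);v=v/np.linalg.norm(v);P=np.eye(3)-np.outer(v,v);M+=P;w+=P@o
    x=np.linalg.solve(M,w)
    r=[np.linalg.norm((np.eye(3)-np.outer(v,v)/(v@v))@(x-o)) for o,v in (ray("scene",p1),ray("top",p2))]
    return x,max(r)
def cloud(cam,d):
    c=camera_model(cam);K=c["mtx"];T=c["world_from_camera"]
    r,q=np.mgrid[0:400,0:640]
    X=(q-K[0,2])/K[0,0]*d;Y=-(r-K[1,2])/K[1,1]*d
    return np.stack([X,Y,-d],-1)@T[:3,:3].T+T[:3,3]
E
python3 - <<'E'
from h import *
np.set_printoptions(precision=3,suppress=True)
for n in ["hammer","riser","case","case_recess","lid_hinge","lid_handle","stay_knob","stay_pivot","jar","block"]:
    a=spot_point(n,"scene");b=spot_point(n,"top")
    print(n,[(np.round(x["position"],1).tolist(),round(x["score"],2)) for x in a][:4],[(np.round(x["position"],1).tolist(),round(x["score"],2)) for x in b][:4])
    if a and b: print("   ",*tri(a[0]["position"],b[0]["position"]))
E
```

```text
hammer [([339.9, 170.8], 0.83), ([257.0, 150.9], 0.71), ([263.7, 200.6], 0.5), ([330.8, 287.3], 0.33)] [([381.1, 191.8], 0.64), ([441.8, 217.3], 0.59), ([374.7, 272.1], 0.57)]
    [ 0.46  -0.172  0.234] 0.1128660790575087
riser [([269.9, 195.8], 0.77)] [([385.7, 197.2], 0.68), ([216.0, 206.5], 0.31), ([353.6, 152.7], 0.25)]
    [ 0.549 -0.318 -0.006] 0.0030599263338259744
case [([360.9, 283.2], 0.72), ([252.3, 181.3], 0.16)] [([267.1, 209.1], 0.74)]
    [ 0.495  0.188 -0.002] 0.00015868101437217222
case_recess [([348.9, 262.8], 0.8)] [([276.8, 207.6], 0.92)]
    [0.501 0.138 0.052] 0.005965593444580025
lid_hinge [([385.9, 287.6], 0.77)] [([236.3, 208.8], 0.63)]
    [0.487 0.295 0.103] 0.003918421237175943
lid_handle [([404.7, 254.3], 0.56)] [([216.9, 204.8], 0.82)]
    [0.478 0.328 0.29 ] 0.0003335926915202913
stay_knob [([332.8, 283.4], 0.49)] [([255.0, 168.5], 0.42)]
    [0.632 0.223 0.158] 0.005546167002408769
stay_pivot [([311.4, 277.7], 0.91), ([261.3, 200.5], 0.5), ([250.0, 182.1], 0.16)] [([278.6, 170.1], 0.87)]
    [0.645 0.136 0.087] 0.0017158422196913807
jar [([316.0, 213.2], 0.93)] [([345.1, 221.3], 0.75), ([387.0, 196.0], 0.42)]
    [ 0.448 -0.146 -0.009] 0.0018479838948072152
block [([236.9, 244.7], 0.79)] [([350.2, 155.1], 0.7)]
    [ 0.744 -0.173 -0.012] 0.008209536347471805
```

Run:
```python
import cv2
a=cv2.imread("pics/a_top.png");b=cv2.imread("pics/a_scene.png")
cv2.imwrite("pics/c1.png",cv2.resize(a[130:260,200:420],None,fx=3.6,fy=3.6,interpolation=cv2.INTER_CUBIC))
cv2.imwrite("pics/c2.png",cv2.resize(b[130:330,210:430],None,fx=3,fy=3,interpolation=cv2.INTER_CUBIC))
```

```text
(no output)
```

View pics/c1.png

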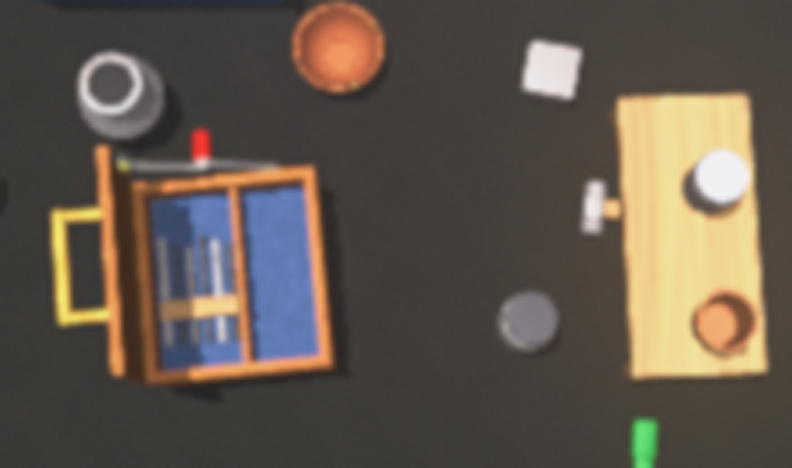

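View pics/c2.png

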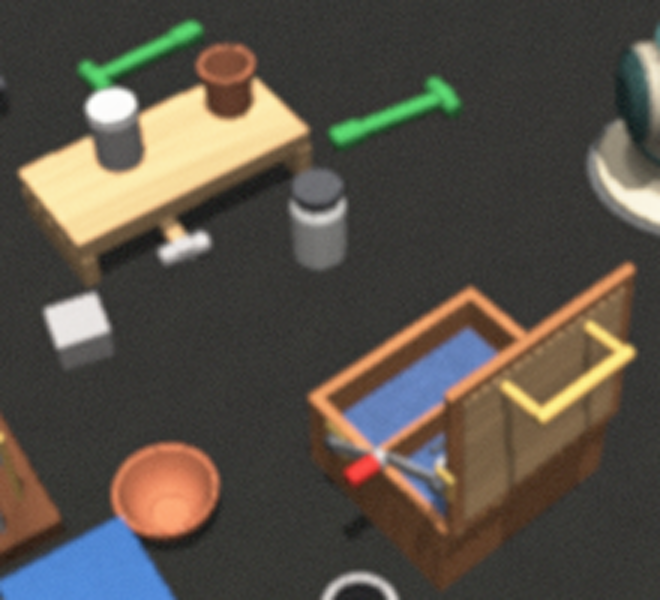

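The hammer candidates in the top view are a steel-headed one at (366,187) and two green ones at (378,270) and (447,217). The steel-headed one has its handle running under the riser (scene view: 271,211), so it fits the description, and both crops confirm it. Next I'll fit poses from depth.

Run:
```python
from h import *
np.set_printoptions(precision=3,suppress=True)
Z={n:np.load(f"a_{n}.npz") for n in("top","scene")}
C={n:cloud(n,Z[n]["d"]) for n in Z}
def rect(P):
    r=cv2.minAreaRect((P[:,:2]*1000).astype(np.float32)); return np.round(r[0],1),np.round(r[1],1),round(r[2],1),len(P)
for n in Z:
    c=C[n]; ok=Z[n]["d"]>0
    def box(x0,x1,y0,y1,z0,z1): 
        m=ok&(c[...,0]>x0)&(c[...,0]<x1)&(c[...,1]>y0)&(c[...,1]<y1)&(c[...,2]>z0)&(c[...,2]<z1); return c[m]
    print(n)
    print(" bench",np.median(box(.2,.4,-.1,.1,-.02,.02)[:,2]))
    P=box(.35,.75,-.45,-.15,.065,.085);print(" riser",rect(P),np.median(P[:,2]))
    P=box(.35,.65,.05,.3,.10,.12);print(" rim",rect(P),np.median(P[:,2]))
    P=box(.52,.7,-.26,-.15,.008,.035);print(" head",rect(P),np.median(P,0),np.percentile(P[:,2],95))
    P=box(.40,.50,-.2,-.1,.09,.13);print(" jar",rect(P),np.median(P[:,2]))
    P=box(.68,.8,-.22,-.1,.035,.055);print(" block",rect(P),np.median(P[:,2]))
    # colour: red knob, brass handle
    p=Z[n]["p"].astype(int)
    red=ok&(p[...,0]>150)&(p[...,1]<70)&(p[...,2]<70)&(c[...,2]>.08)&(np.abs(c[...,0]-.63)<.08)&(np.abs(c[...,1]-.22)<.08)
    P=c[red];print(" knob",P.min(0),P.max(0),np.median(P,0),len(P)) if len(P) else 0
    br=ok&(p[...,0]>170)&(p[...,1]>130)&(p[...,2]<110)&(c[...,2]>.2)&(np.abs(c[...,0]-.48)<.12)&(np.abs(c[...,1]-.33)<.08)
    P=c[br];print(" handle",P.min(0),P.max(0),np.median(P,0),len(P)) if len(P) else 0
    P=box(.35,.65,.22,.32,.20,.35); print(" lid",rect(P))
    P=box(.55,.66,.1,.3,.08,.2)
```

```text
top
 bench -0.0005895618761799781
 riser (array([ 550.4, -276.3]), array([321.1, 257.2]), 2.2, 2421) 0.07525342411262881
 rim (array([502.7, 189.6]), array([231.5, 201. ]), 6.2, 658) 0.1093488206052281
 head (array([ 608.5, -204.4]), array([173.4, 100.7]), 2.9, 125) [ 0.591 -0.226  0.02 ] 0.028949862065423156
 jar (array([ 450.9, -144.3]), array([53.2, 54.2]), 44.6, 161) 0.10949404274244046
 block (array([ 750. , -173.5]), array([59.6, 60.5]), 79.2, 201) 0.04492532006836125
 knob [0.623 0.213 0.142] [0.645 0.226 0.158] [0.635 0.219 0.148] 24
 handle [0.38  0.265 0.277] [0.595 0.338 0.318] [0.484 0.29  0.304] 289
 lid (array([489.7, 300. ]), array([229.2,  52. ]), 6.2, 469)
scene
 bench -0.002782050570823036
 riser (array([ 551.2, -276.2]), array([320.8, 256.4]), 3.0, 2211) 0.07211150511562425
 rim (array([503.6, 195.7]), array([233.4, 213.2]), 5.1, 678) 0.1068609231092662
 head (array([ 630.5, -229.9]), array([136. ,  54.3]), 3.7, 149) [ 0.594 -0.222  0.018] 0.024973083456495005
 jar (array([ 452.7, -139.2]), array([60.5, 51.8]), 56.5, 194) 0.10600276465545844
 block (array([ 752.1, -168.4]), array([64.7, 59.3]), 80.7, 271) 0.0415693432782438
 knob [0.617 0.191 0.105] [0.65  0.231 0.151] [0.636 0.227 0.146] 38
 handle [0.377 0.266 0.201] [0.598 0.345 0.312] [0.482 0.287 0.306] 318
 lid (array([488.8, 300. ]), array([226.4,  49.1]), 6.0, 1775)
```

```bash
cat > fit.py <<'E'
from h import *
from scipy.optimize import least_squares, minimize
np.set_printoptions(precision=4,suppress=True)
Z={n:np.load(f"a_{n}.npz") for n in("top","scene")}
C={n:cloud(n,Z[n]["d"]) for n in Z}
dz={"top":.0006,"scene":.0028}
def loc(P,q):
    c,s=np.cos(q[2]),np.sin(q[2]);d=P[:,:2]-q[:2]
    return np.stack([c*d[:,0]+s*d[:,1],-s*d[:,0]+c*d[:,1]],1)
for n in Z:
    c=C[n].copy();c[...,2]+=dz[n];ok=Z[n]["d"]>0
    def box(x0,x1,y0,y1,z0,z1):
        m=ok&(c[...,0]>x0)&(c[...,0]<x1)&(c[...,1]>y0)&(c[...,1]<y1)&(c[...,2]>z0)&(c[...,2]<z1); return c[m]
    P=box(.37,.63,.06,.27,.106,.114)
    def f(q):
        l=loc(P,q);ax=np.abs(l[:,0]);ay=np.abs(l[:,1])
        dx=np.abs(ax-.105);dy=np.abs(ay-.095)
        dd=np.minimum(np.where(ay<.1,dx,np.hypot(dx,ay-.1)),np.where(ax<.11,dy,np.hypot(dy,ax-.11)))
        return np.maximum(dd-.003,0)
    best=min((least_squares(f,[.498,.188,y0],loss="soft_l1",f_scale=.004) for y0 in(0,.06,.12)),key=lambda r:r.cost)
    print(n,"case",best.x,np.median(f(best.x)),len(P))
    P=box(.35,.75,-.45,-.15,.07,.08)
    def g(q):
        l=loc(P,q);return np.maximum(np.maximum(np.abs(l[:,0])-.16,np.abs(l[:,1])-.075),0)
    P2=P
    # area occupancy fit: maximise inside, via trimmed extents
    q=[.551,-.28,.05]
    for _ in range(10):
        l=loc(P,q);
        i=(np.abs(l[:,0])<.15)
        # front & back edges in bins
        xs=np.arange(-.14,.141,.02);fr=[np.percentile(l[np.abs(l[:,0]-x)<.01,1],99) for x in xs];
        m,b=np.polyfit(xs,fr,1);q[2]+=m;
        l=loc(P,q);fr=[np.percentile(l[np.abs(l[:,0]-x)<.01,1],99) for x in xs];e=np.median(fr)-.075
        ys=np.arange(-.06,.061,.02);lo=np.median([l[np.abs(l[:,1]-y)<.01,0].min() for y in ys]);hi=np.median([l[np.abs(l[:,1]-y)<.01,0].max() for y in ys])
        cc,s=np.cos(q[2]),np.sin(q[2]);mx=(lo+hi)/2
        q[0]+=cc*mx-s*e;q[1]+=s*mx+cc*e
    print(n,"riser",np.array(q),lo,hi)
    P=box(.54,.65,-.225,-.16,.014,.032)
    print(n,"head",P.mean(0),np.median(P,0),P.min(0),P.max(0),len(P),cv2.minAreaRect((P[:,:2]*1000).astype(np.float32)))
E
python3 fit.py
python3 - <<'E'
import cv2
b=cv2.imread("pics/a_scene.png");a=cv2.imread("pics/a_top.png")
cv2.imwrite("pics/c3.png",cv2.resize(b[180:240,235:335],None,fx=8,fy=8,interpolation=cv2.INTER_CUBIC))
cv2.imwrite("pics/c4.png",cv2.resize(a[160:230,340:420],None,fx=8,fy=8,interpolation=cv2.INTER_CUBIC))
E
```

```text
top case [0.4971 0.1888 0.1047] 1.964025856179743e-06 330Traceback (most recent call last):
  File "fit.py", line 35, in <module>
    ys=np.arange(-.06,.061,.02);lo=np.median([l[np.abs(l[:,1]-y)<.01,0].min() for y in ys]);hi=np.median([l[np.abs(l[:,1]-y)<.01,0].max() for y in ys])
                                              ~~~~~~~~~~~~~~~~~~~~~~~~~~~~~^^
    return umr_minimum(a, axis, None, out, keepdims, initial, where)
ValueError: zero-size array to reduction operation minimum which has no identity
```

View pics/c3.png

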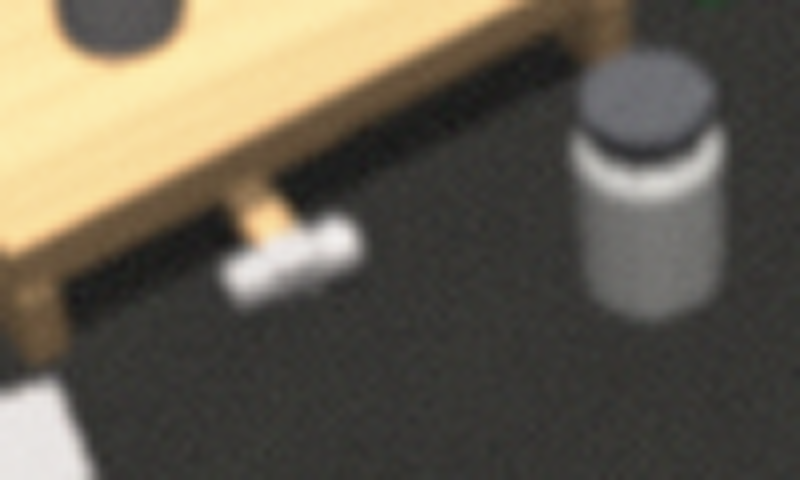

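View pics/c4.png

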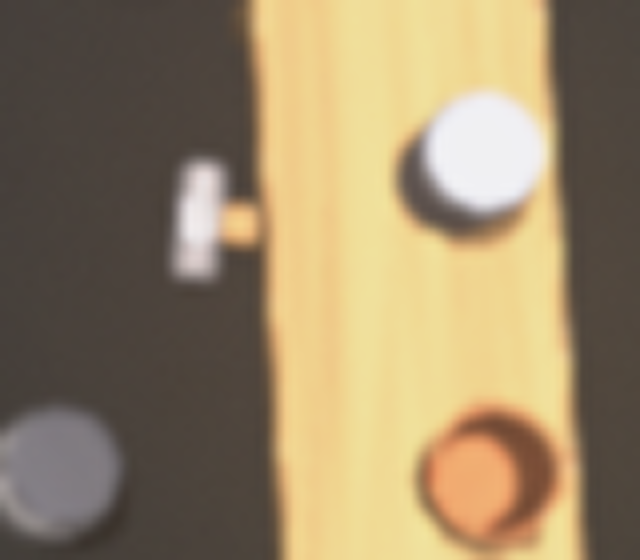

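```bash
cat >> h.py <<'E'
def rect_view(img,cam,x0,x1,y0,y1,z,s=1000):
    # out: columns = -y (right), rows = -x(down) ; like the top view
    W=int((y1-y0)*s);H=int((x1-x0)*s)
    src=np.array([[0,0],[W,0],[W,H],[0,H]],np.float32)
    dst=np.array([proj(cam,[x1,y1,z]),proj(cam,[x1,y0,z]),proj(cam,[x0,y0,z]),proj(cam,[x0,y1,z])],np.float32)
    M=cv2.getPerspectiveTransform(dst,src)
    return cv2.warpPerspective(img,M,(W,H),flags=cv2.INTER_CUBIC)
E
python3 - <<'E'
from h import *
for n in("top","scene"):
    im=cv2.imread(f"pics/a_{n}.png")
    v=rect_view(im,n,.36,.66,.05,.35,.11,s=1900)
    for i in range(0,30,5):
        k=int(i*.01*1900)
        cv2.putText(v,f"{.66-i*.01:.2f}",(0,k+4),0,.4,(255,255,255));cv2.putText(v,f"{.35-i*.01:.2f}",(k,10),0,.4,(255,255,255))
        cv2.line(v,(k,0),(k,570),(255,255,255),1);cv2.line(v,(0,k),(570,k),(255,255,255),1)
    cv2.imwrite(f"pics/r_{n}.png",v)
    v=rect_view(im,n,.46,.74,-.30,-.14,.012,s=2500)
    cv2.imwrite(f"pics/s_{n}.png",v[::1])
    v=rect_view(im,n,.55,.67,-.26,-.17,.012,s=5000)
    for i in range(0,12):
        k=int(i*.01*5000)
        cv2.putText(v,f"{.67-i*.01:.2f}",(0,k+4),0,.4,(255,255,255));cv2.putText(v,f"{-.17-i*.01:.2f}",(k,10),0,.4,(255,255,255))
        cv2.line(v,(k,0),(k,600),(90,90,90),1);cv2.line(v,(0,k),(450,k),(90,90,90),1)
    cv2.imwrite(f"pics/s_{n}.png",v)
E
python3 -c "
import cv2,numpy as np
a=[cv2.imread(f'pics/s_{n}.png') for n in('top','scene')]
cv2.imwrite('pics/s2.png',cv2.resize(np.hstack(a),(790,526)))"
```

```text
(no output)
```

View pics/r_top.png

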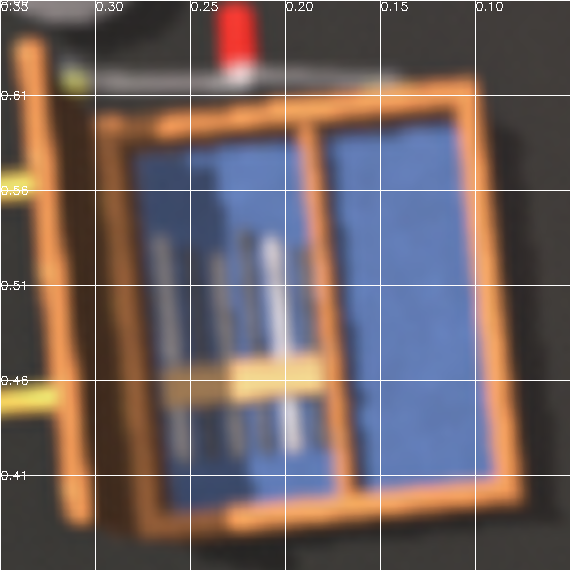

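View pics/r_scene.png

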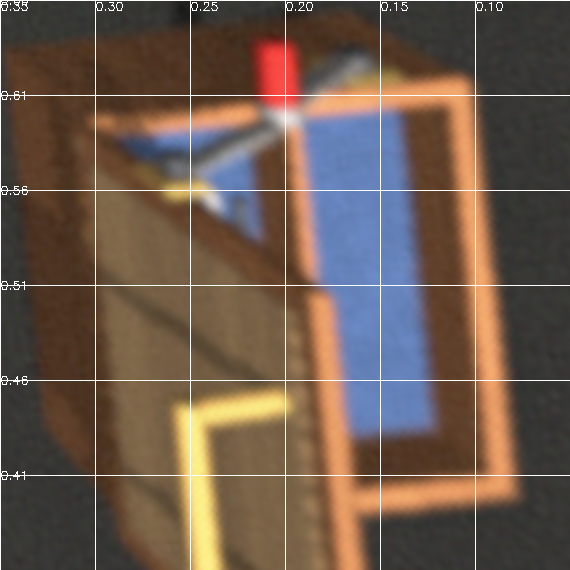

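View pics/s2.png

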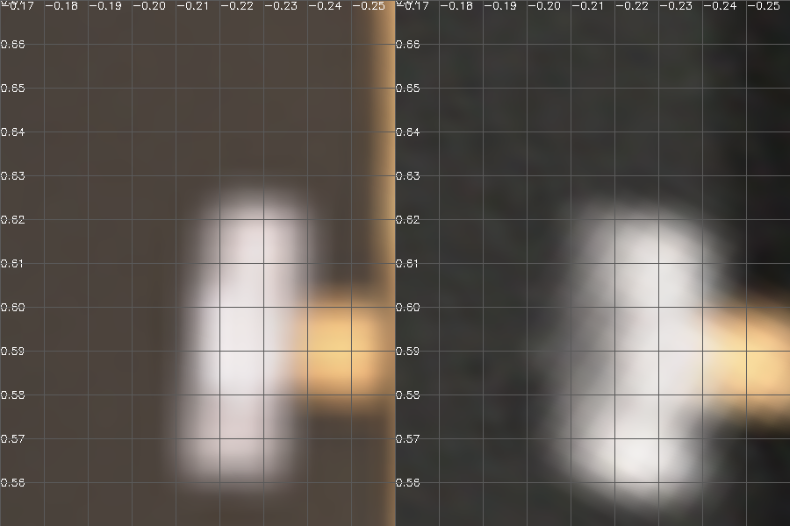

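Run:
```python
from h import *
np.set_printoptions(precision=4,suppress=True)
from scipy.spatial.transform import Rotation as R
q=np.array([-0.69832688,0.69949523,-0.10750799,0.10718217])
M=R.from_quat(q[[1,2,3,0]]).as_matrix();print(M)
ps=[]
for n in("scene","top"):
    p=cv2.imread(f"pics/a_{n}.png")[:,:,::-1].astype(int)
    m=(p[...,0]>110)&(p[...,1]<80)&(p[...,2]<80)&(p[...,0]>p[...,1]*2.2)
    k=(330,287) if n=="scene" else (256,170)
    r,c=np.nonzero(m);s=(abs(r-k[1])<14)&(abs(c-k[0])<14);print(n,s.sum(),c[s].mean(),r[s].mean());ps.append((c[s].mean(),r[s].mean()))
print("knob",*tri(*ps))
O=np.array([.4975,.1885,0]);Y=.105
def w2c(P): c,s=np.cos(Y),np.sin(Y);d=np.array(P)-O;return np.array([c*d[0]+s*d[1],-s*d[0]+c*d[1],d[2]])
for P in([.632,.223,.158],tri(*ps)[0],[.645,.136,.087],[.478,.328,.29],[.487,.295,.103],[.501,.138,.052]): print(P,w2c(P))
```

```text
[[ 0.9539 -0.0007  0.3001]
 [-0.3001 -0.0016  0.9539]
 [-0.0002 -1.     -0.0017]]
scene 77 329.72727272727275 286.5974025974026
top 40 255.375 169.3
knob [0.636  0.2215 0.1422] 0.0011214696568710167
[0.632, 0.223, 0.158] [0.1374 0.0202 0.158 ]
[0.636  0.2215 0.1422] [0.1412 0.0183 0.1422]
[0.645, 0.136, 0.087] [ 0.1412 -0.0677  0.087 ]
[0.478, 0.328, 0.29] [-0.0048  0.1408  0.29  ]
[0.487, 0.295, 0.103] [0.0007 0.107  0.103 ]
[0.501, 0.138, 0.052] [-0.0018 -0.0506  0.052 ]
```

Run:
```python
import cv2,numpy as np
b=cv2.imread("pics/a_scene.png");a=cv2.imread("pics/a_top.png")
cv2.imwrite("pics/c5.png",np.hstack([cv2.resize(b[250:310,295:375],(400,300),interpolation=cv2.INTER_CUBIC),cv2.resize(a[145:205,225:305],(400,300),interpolation=cv2.INTER_CUBIC)]))
```

```text
(no output)
```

View pics/c5.png

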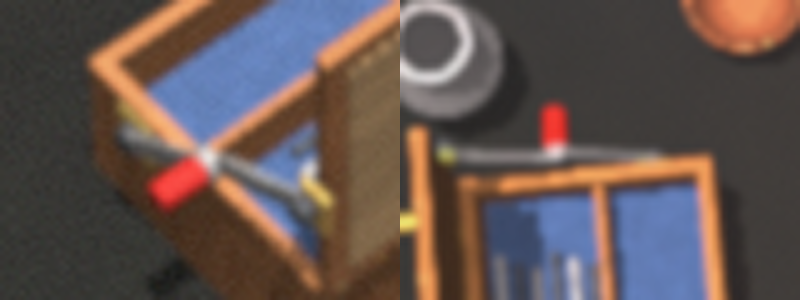

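Run:
```python
from h import *
np.set_printoptions(precision=3,suppress=True)
print("canister",atz("top",(400,179),.16),"cup",atz("top",(401,220),.145),"vase",atz("top",(232.5,154),.125))
for n in("canister","vase","bowl"):
    a=spot_point(n,"scene");b=spot_point(n,"top")
    if a and b: print(n,tri(a[0]["position"],b[0]["position"]))
```

```text
canister [ 0.601 -0.345  0.16 ] cup [ 0.442 -0.349  0.145] vase [0.702 0.316 0.125]
canister (array([ 0.602, -0.359,  0.061]), np.float64(0.0004876439586249523))
vase (array([ 0.709,  0.329, -0.009]), np.float64(0.003700860458590334))
bowl (array([ 0.78 ,  0.074, -0.016]), np.float64(0.003061829489545591))
```

Call:
jog_arm([
  [0.085, [0.0, -0.02, 0.06], 0],
  [0.085, [0.02, -0.04, 0.05], -0.15],
  [0.085, [0.03, -0.05, 0.02], -0.17],
  [0.085, [0.03, -0.055, 0], -0.17],
  [0.085, [0.03, -0.055, 0], -0.17],
  [0.085, [0.03, -0.055, 0], -0.17],
  [0.085, [0.03, -0.055, 0], -0.17],
  [0.085, [0.03, -0.055, 0], -0.17],
  [0.085, [0.03, -0.055, 0], -0.17],
  [0.085, [0.03, -0.055, 0], 0],
], force=30)

```text
clock: 2.65
position: [0.4313, 0.0555, 0.3746]
ee_rot: [-0.481, 0.48, -0.518, 0.519]
contact_force: [1.5, -0.0, 0.1]
width: 0.0852
```

Call:
jog_arm([
  [0.085, [0.032, -0.05, -0.02], -0.02],
  [0.085, [0.032, -0.05, -0.02], 0],
  [0.085, [0.032, -0.05, -0.02], 0],
  [0.085, [0.032, -0.05, -0.03], 0],
  [0.085, [0.032, -0.05, -0.04], 0],
  [0.085, [0.001, -0.013, -0.04], 0],
  [0.085, [0, 0, -0.04], 0],
  [0.085, [0, 0, -0.04], 0],
  [0.085, [0, 0, -0.04], 0],
  [0.085, [0, 0, -0.02], 0],
])

```text
clock: 3.9
position: [0.5842, -0.1954, 0.0687]
ee_rot: [0.475, -0.476, 0.524, -0.522]
contact_force: [-0.0, 0.3, -0.4]
width: 0.0848
```

Run:
```python
from h import *
print(manip.get_state()["position"],manip.get_state()["contact_force"])
for n in("top","scene"):
    p,d=get_image(n);p=p[:,:,::-1]
    c=p[130:260,310:430] if n=="top" else p[130:260,210:330]
    cv2.imwrite(f"pics/b_{n}.png",cv2.resize(c,None,fx=5,fy=4.6,interpolation=cv2.INTER_CUBIC)[:600])
```

```text
[ 0.58418421 -0.19535627  0.06870961] [-0.00226946  0.26364555 -0.39452387]
```

View pics/b_scene.png

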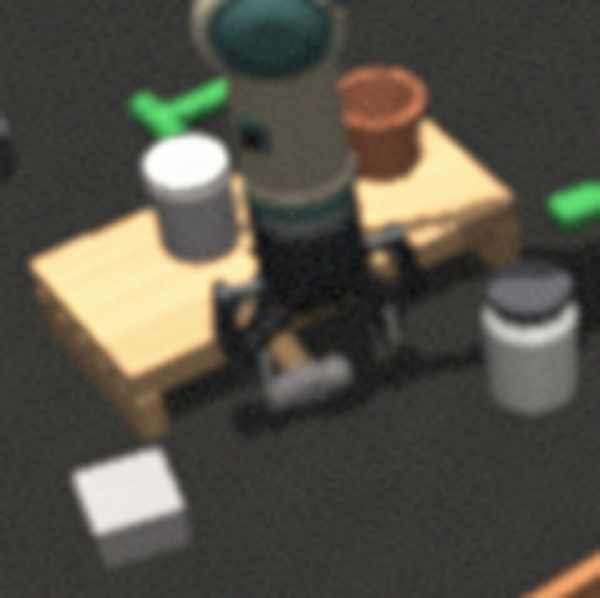

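Call:
jog_arm([
  [0.085, [0, 0, 0], 0],
])

```text
clock: 4.12
position: [0.5861, -0.1962, 0.0719]
ee_rot: [-0.476, 0.476, -0.523, 0.523]
contact_force: [1.1, -0.1, 0.4]
width: 0.085
```

Call:
jog_arm([
  [0.085, [0.007, -0.014, 0], 0],
  [0.085, [0, 0, -0.02], 0],
  [0.085, [0, 0, -0.012], 0],
  [0.085, [0, 0, -0.01], 0],
  [0.085, [0, 0, -0.005], 0],
  [0.085, [0, 0, 0], 0],
])

```text
clock: 4.88
position: [0.5924, -0.2098, 0.024]
ee_rot: [0.476, -0.476, 0.523, -0.523]
contact_force: [0.2, -0.3, -0.3]
width: 0.0851
```

Run:
```python
from h import *
p,d=get_image("scene");p=p[:,:,::-1]
cv2.imwrite(f"pics/b2.png",cv2.resize(p[160:260,220:330],None,fx=6,fy=6,interpolation=cv2.INTER_CUBIC)[:600])
```

```text
(no output)
```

View pics/b2.png

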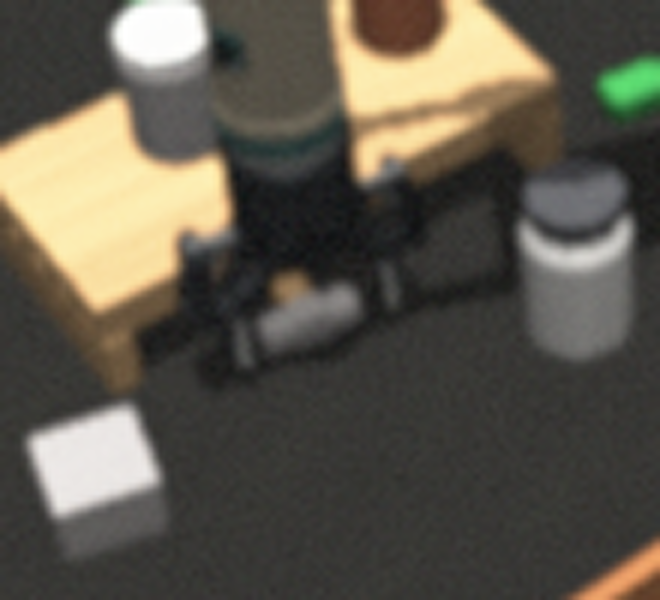

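The fingers straddle the head, at crop pixels (245,340) and (390,285), with no contact. Closing now.

Call:
jog_arm([
  [0.05, [0, 0, 0], 0],
  [0.05, [0, 0, 0], 0],
  [0.05, [0, 0, 0], 0],
  [0.05, [0, 0, 0], 0],
  [0.05, [0, 0, 0], 0],
], force=30)

```text
clock: 5.55
position: [0.5927, -0.2099, 0.025]
ee_rot: [-0.476, 0.476, -0.523, 0.523]
contact_force: [-0.6, 0.7, 6.0]
width: 0.0584
```

Call:
jog_arm([
  [0.05, [0.001, 0.008, 0], 0],
  [0.05, [0.001, 0.016, 0], 0],
  [0.05, [0.002, 0.02, 0], 0],
  [0.05, [0.002, 0.02, 0], 0],
  [0.05, [0.002, 0.02, 0], 0],
  [0.05, [0.002, 0.02, 0], 0],
  [0.05, [0.002, 0.02, 0], 0],
  [0.05, [0.002, 0.02, 0], 0],
  [0.05, [0.002, 0.02, 0], 0],
  [0.05, [0, 0, 0], 0],
], force=40)

```text
clock: 6.8
position: [0.6092, -0.0438, 0.0252]
ee_rot: [-0.477, 0.476, -0.522, 0.523]
contact_force: [1.2, 1.1, 7.5]
width: 0.0583
```

Run:
```python
from h import *
p,d=get_image("scene");p=p[:,:,::-1]
cv2.imwrite(f"pics/b3.png",cv2.resize(p[160:280,220:350],None,fx=5,fy=5,interpolation=cv2.INTER_CUBIC)[:600])
```

```text
(no output)
```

View pics/b3.png

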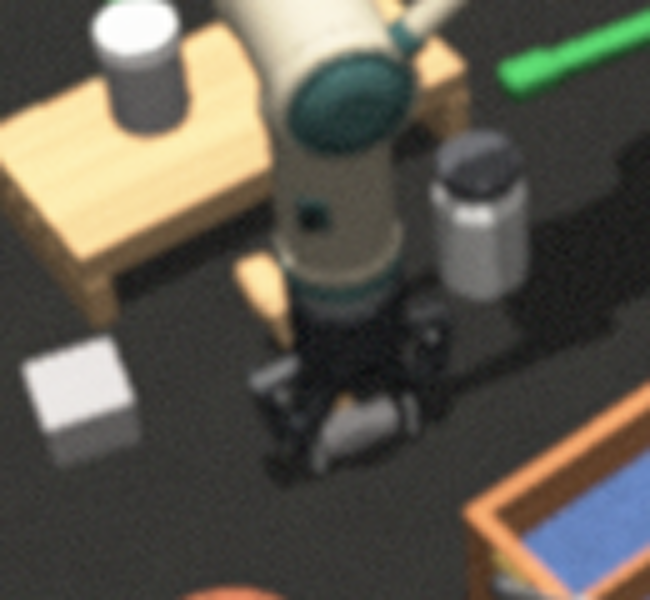

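Call:
jog_arm([
  [0.085, [0, 0, 0], 0],
  [0.085, [0, 0, 0], 0],
  [0.085, [0, 0, 0], 0],
  [0.085, [0, 0, 0.05], 0],
  [0.085, [0, 0, 0.06], 0],
  [0.085, [0, 0.03, 0.05], 0],
  [0.085, [-0.03, 0.05, 0.02], 0],
  [0.085, [-0.03, 0.05, 0], 0],
  [0.085, [-0.03, 0.05, 0], 0],
  [0.085, [0, 0, 0], 0],
])

```text
clock: 8.1
position: [0.5156, 0.137, 0.2042]
ee_rot: [0.477, -0.477, 0.523, -0.521]
contact_force: [1.2, -0.6, 0.4]
width: 0.0853
```

Run:
```python
from h import *
for n in("top","scene"):
    p,d=get_image(n);np.savez(f"d_{n}.npz",p=p,d=d);im=p[:,:,::-1].copy();cv2.imwrite(f"pics/d_{n}.png",im)
    v=rect_view(im,n,.52,.68,-.26,-.02,.012,s=1660)
    for i in range(0,24,2):
        k=int(i*.01*1660)
        cv2.putText(v,f"{.68-i*.01:.2f}",(0,k+4),0,.35,(255,255,255));cv2.putText(v,f"{-.02-i*.01:.2f}",(k,10),0,.35,(255,255,255))
        cv2.line(v,(k,0),(k,600),(90,90,90),1);cv2.line(v,(0,k),(450,k),(90,90,90),1)
    cv2.imwrite(f"pics/dr_{n}.png",v)
a=[cv2.imread(f'pics/dr_{n}.png') for n in('top','scene')]
cv2.imwrite('pics/dr.png',np.vstack(a))
print(silhouettes("hammer","top").__len__())
```

```text
3
```

View pics/dr.png

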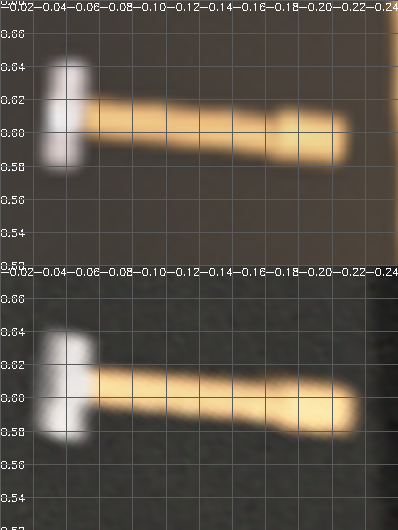

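Call:
jog_arm([
  [0.06, [0.018, -0.046, 0], 0.012],
  [0.06, [0.018, -0.046, -0.01], 0],
  [0.05, [0.018, -0.046, -0.02], 0],
  [0.05, [0.018, -0.046, -0.03], 0],
  [0.05, [0.019, -0.046, -0.03], 0],
  [0.05, [0, 0, -0.03], 0],
  [0.05, [0, 0, -0.02], 0],
  [0.05, [0, 0, 0], 0],
])

```text
clock: 9.25
position: [0.6084, -0.0977, 0.0619]
ee_rot: [0.477, -0.479, 0.522, -0.519]
contact_force: [0.1, 1.0, -0.1]
width: 0.0501
```

Call:
jog_arm([
  [0.05, [-0.002, 0.005, -0.015], 0],
  [0.05, [0, 0, -0.015], 0],
  [0.05, [0, 0, -0.01], 0],
  [0.05, [0, 0, 0], 0],
  [0.005, [0, 0, 0], 0],
  [0.005, [0, 0, 0], 0],
  [0.005, [0, 0, 0], 0],
  [0.005, [0, 0, 0], 0],
  [0.005, [0, 0, 0], 0],
], force=80)

```text
clock: 10.38
position: [0.608, -0.0909, 0.0251]
ee_rot: [-0.479, 0.479, -0.52, 0.521]
contact_force: [-0.1, 0.7, 5.3]
width: 0.0177
```

Call:
jog_arm([
  [0.005, [0, 0, 0.01], 0],
  [0.005, [0, 0, 0.02], 0],
  [0.005, [0, 0, 0.03], 0],
  [0.005, [0, 0, 0.04], 0],
  [0.005, [0, 0, 0.04], 0],
  [0.005, [0, 0, 0], 0],
  [0.005, [0, 0, 0], 0],
])

```text
clock: 11.25
position: [0.6066, -0.0907, 0.1633]
ee_rot: [0.479, -0.479, 0.521, -0.52]
contact_force: [-0.3, -0.1, -2.1]
width: 0.0178
```

Run:
```python
from h import *
s=manip.get_state();print(s["position"],s["contact_force"],s["moment"],s["width"])
p,d=get_image("scene");np.savez("e_scene.npz",p=p,d=d);p=p[:,:,::-1]
cv2.imwrite(f"pics/b4.png",cv2.resize(p[140:280,200:360],None,fx=5,fy=4.2,interpolation=cv2.INTER_CUBIC)[:600])
```

```text
[ 0.60657046 -0.09066186  0.16327077] [-0.30233771 -0.05294858 -2.14604787] [ 0.02364356  0.02891925 -0.02784854] 0.017778563806241026
```

View pics/b4.png

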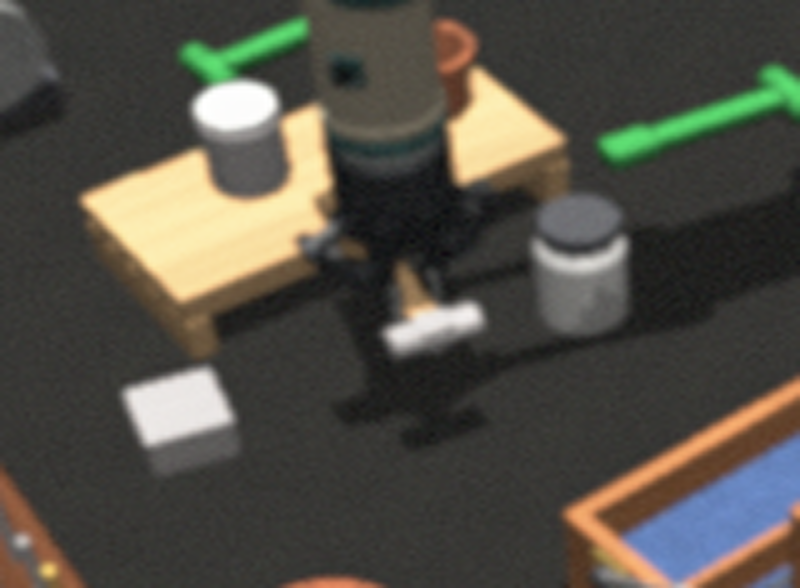

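Run:
```python
from h import *
np.set_printoptions(precision=3,suppress=True)
z=np.load("e_scene.npz");c=cloud("scene",z["d"]);c[...,2]+=.0028
for r in range(206,226,3): print([tuple(np.round(c[r,q],3)) for q in range(278,300,5)])
```

```text
[(np.float64(0.624), np.float64(-0.078), np.float64(0.197)), (np.float64(0.6), np.float64(-0.096), np.float64(0.167)), (np.float64(0.59), np.float64(-0.081), np.float64(0.175)), (np.float64(0.504), np.float64(-0.217), np.float64(0.002)), (np.float64(0.486), np.float64(-0.213), np.float64(-0.005))]
[(np.float64(0.625), np.float64(-0.08), np.float64(0.183)), (np.float64(0.603), np.float64(-0.092), np.float64(0.158)), (np.float64(0.591), np.float64(-0.08), np.float64(0.162)), (np.float64(0.511), np.float64(-0.206), np.float64(0.001)), (np.float64(0.496), np.float64(-0.195), np.float64(0.001))]
[(np.float64(0.624), np.float64(-0.084), np.float64(0.165)), (np.float64(0.61), np.float64(-0.078), np.float64(0.162)), (np.float64(0.534), np.float64(-0.202), np.float64(0.002)), (np.float64(0.584), np.float64(-0.062), np.float64(0.16)), (np.float64(0.503), np.float64(-0.183), np.float64(0.0))]
[(np.float64(0.623), np.float64(-0.091), np.float64(0.143)), (np.float64(0.619), np.float64(-0.063), np.float64(0.167)), (np.float64(0.604), np.float64(-0.058), np.float64(0.162)), (np.float64(0.59), np.fl
[... 291 characters left out ...]
), np.float64(-0.048), np.float64(0.151)), (np.float64(0.518), np.float64(-0.159), np.float64(-0.0))]
[(np.float64(0.642), np.float64(-0.053), np.float64(0.164)), (np.float64(0.627), np.float64(-0.05), np.float64(0.157)), (np.float64(0.612), np.float64(-0.045), np.float64(0.152)), (np.float64(0.54), np.float64(-0.156), np.float64(0.0)), (np.float64(0.524), np.float64(-0.15), np.float64(-0.004))]
[(np.float64(0.642), np.float64(-0.057), np.float64(0.144)), (np.float64(0.63), np.float64(-0.045), np.float64(0.149)), (np.float64(0.561), np.float64(-0.156), np.float64(-0.003)), (np.float64(0.548), np.float64(-0.142), np.float64(0.003)), (np.float64(0.532), np.float64(-0.136), np.float64(-0.003))]
```

Call:
jog_arm([
  [0.005, [0, 0.01, 0.03], 0],
  [0.005, [-0.006, 0.03, 0.02], -0.15],
  [0.005, [-0.01, 0.03, 0], -0.17],
  [0.005, [-0.01, 0.03, 0], -0.17],
  [0.005, [-0.01, 0.03, 0], -0.17],
  [0.005, [-0.01, 0.03, 0], -0.17],
  [0.005, [-0.01, 0.03, 0], -0.17],
  [0.005, [0, 0.03, 0], -0.17],
  [0.005, [0, 0.013, 0], -0.15],
  [0.005, [0, 0, 0], -0.06],
])

```text
clock: 12.55
position: [0.5503, 0.1432, 0.212]
ee_rot: [-0.037, 0.04, -0.706, 0.706]
contact_force: [0.3, 0.1, -1.7]
width: 0.0181
```

Call:
jog_arm([
  [0.005, [0, 0, 0], 0],
  [0.005, [0, 0, 0], 0],
])

```text
clock: 12.8
position: [0.551, 0.1419, 0.2131]
ee_rot: [-0.038, 0.039, -0.706, 0.706]
contact_force: [-0.2, -0.8, -1.0]
width: 0.0177
```

Run:
```python
from h import *
from scipy.spatial.transform import Rotation as R
s=manip.get_state();print(s["position"],s["contact_force"],s["moment"],s["width"],s["qpos"])
q=s["ee_rot"];M=R.from_quat(q[[1,2,3,0]]).as_matrix();print("jaw",np.arctan2(M[1,2],M[0,2]))
for n in("top","scene"):
    p,d=get_image(n);np.savez(f"f_{n}.npz",p=p,d=d);im=p[:,:,::-1].copy();cv2.imwrite(f"pics/f_{n}.png",im)
    v=rect_view(im,n,.36,.66,.03,.23,(s["position"][2]-.013),s=1900)
    for i in range(0,30,2):
        k=int(i*.01*1900)
        cv2.putText(v,f"{.66-i*.01:.2f}",(0,k+4),0,.35,(255,255,255));cv2.putText(v,f"{.23-i*.01:.2f}",(k,10),0,.35,(255,255,255))
        cv2.line(v,(k,0),(k,600),(120,120,120),1);cv2.line(v,(0,k),(450,k),(120,120,120),1)
    cv2.imwrite(f"pics/fr_{n}.png",v)
a=[cv2.imread(f'pics/fr_{n}.png') for n in('top','scene')]
cv2.imwrite('pics/fr.png',np.hstack(a))
```

```text
[0.55104477 0.1418727  0.21314184] [-0.20460597 -0.75124024 -1.01268741] [-0.0398355  -0.07922755  0.04387231] 0.017653919048128297 [ 1.29851437e-01  2.89686200e-01  1.57455411e+00 -2.24558394e-04
  1.27944491e+00  1.59120352e+00]
jaw -1.4612870894507044
```

View pics/fr.png

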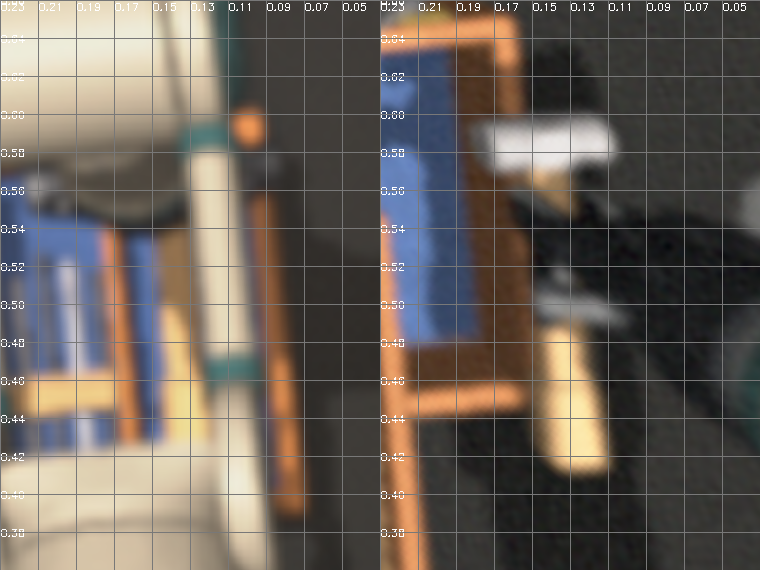

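View pics/f_scene.png

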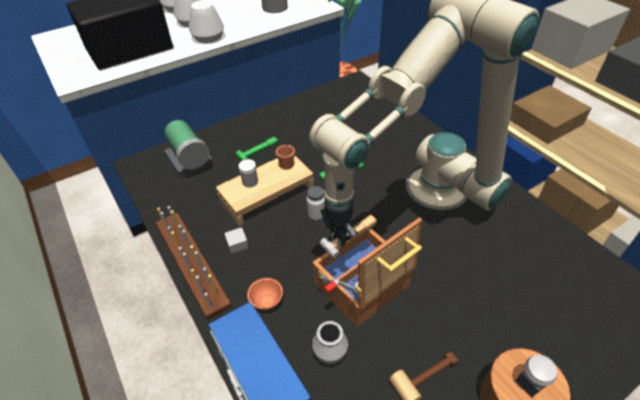

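Call:
jog_arm([
  [0.005, [0, 0.002, -0.02], 0],
  [0.005, [0, 0, -0.03], 0],
  [0.005, [0, 0, -0.02], 0],
  [0.005, [0, 0, 0], 0],
  [0.005, [0, 0, 0], 0],
])

```text
clock: 13.52
position: [0.5522, 0.1441, 0.145]
ee_rot: [0.039, -0.038, 0.706, -0.706]
contact_force: [-0.2, -0.3, -1.4]
width: 0.0179
```

Run:
```python
from h import *
s=manip.get_state();print(s["position"],s["contact_force"])
a=[]
for n in("top","scene"):
    p,d=get_image(n);np.savez(f"g_{n}.npz",p=p,d=d);im=p[:,:,::-1].copy();cv2.imwrite(f"pics/g_{n}.png",im)
    v=rect_view(im,n,.36,.66,.03,.23,(s["position"][2]-.013),s=1900)
    for i in range(0,30,2):
        k=int(i*.01*1900)
        cv2.putText(v,f"{.66-i*.01:.2f}",(0,k+4),0,.35,(255,255,255));cv2.putText(v,f"{.23-i*.01:.2f}",(k,10),0,.35,(255,255,255))
        cv2.line(v,(k,0),(k,600),(120,120,120),1);cv2.line(v,(0,k),(450,k),(120,120,120),1)
    a.append(v)
cv2.imwrite('pics/gr.png',np.hstack(a))
```

```text
[0.55223747 0.14407923 0.14504425] [-0.22848927 -0.28528595 -1.35202963]
```

View pics/gr.png

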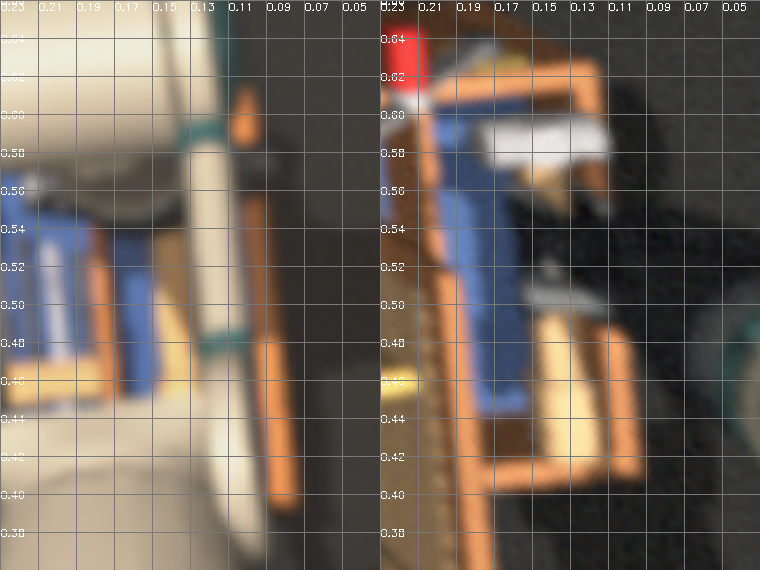

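Call:
jog_arm([
  [0.005, [-0.002, 0, -0.012], 0.01],
  [0.005, [0, 0, -0.015], 0],
  [0.005, [0, 0, -0.012], 0],
  [0.005, [0, 0, -0.008], 0],
  [0.005, [0, 0, -0.006], 0],
  [0.005, [0, 0, 0], 0],
])

```text
clock: 14.38
position: [0.5493, 0.1441, 0.0907]
ee_rot: [-0.042, 0.042, -0.706, 0.706]
contact_force: [-0.5, -0.3, -1.5]
width: 0.0176
```

Call:
jog_arm([
  [0.005, [0.001, 0, -0.002], 0],
  [0.005, [0, 0, -0.002], 0],
  [0.005, [0, 0, 0], 0],
])

```text
clock: 14.75
position: [0.5505, 0.1441, 0.0873]
ee_rot: [-0.042, 0.042, -0.706, 0.706]
contact_force: [0.4, -0.9, -0.9]
width: 0.0175
```

Call:
jog_arm([
  [0.005, [0, 0, -0.002], 0],
  [0.005, [0, 0, 0], 0],
])

```text
clock: 15.0
position: [0.5505, 0.1441, 0.0852]
ee_rot: [-0.042, 0.042, -0.706, 0.706]
contact_force: [0.4, 0.7, -1.4]
width: 0.0178
```

Call:
jog_arm([
  [0.005, [0, 0, -0.0015], 0],
  [0.005, [0, 0, 0], 0],
])

```text
clock: 15.25
position: [0.5506, 0.1441, 0.0851]
ee_rot: [-0.042, 0.042, -0.706, 0.706]
contact_force: [-2.0, -1.0, 6.7]
width: 0.0176
```

It's in contact with the recess floor at TCP z = 0.085, as predicted. Releasing with a small opening.

Call:
jog_arm([
  [0.026, [0, 0, 0], 0],
  [0.034, [0, 0, 0], 0],
  [0.034, [0, 0, 0], 0],
  [0.034, [0, 0, 0.01], 0],
  [0.034, [0, 0, 0.03], 0],
  [0.034, [0, 0, 0.05], 0],
  [0.034, [0, 0, 0.05], 0],
  [0.01, [0.03, 0.02, 0.04], 0],
  [0.0, [0.04, 0.02, 0], 0],
  [0.0, [0.02, 0, 0], 0],
])

```text
clock: 16.5
position: [0.6424, 0.1849, 0.2647]
ee_rot: [-0.043, 0.041, -0.706, 0.706]
contact_force: [-0.6, -1.8, -0.6]
width: -0.0002
```

Run:
```python
from h import *
s=manip.get_state();print(s["position"],s["contact_force"],s["width"])
a=[]
for n in("top","scene"):
    p,d=get_image(n);np.savez(f"i_{n}.npz",p=p,d=d);im=p[:,:,::-1].copy();cv2.imwrite(f"pics/i_{n}.png",im)
    v=rect_view(im,n,.36,.66,.03,.23,.072,s=1900)
    for i in range(0,30,2):
        k=int(i*.01*1900)
        cv2.putText(v,f"{.66-i*.01:.2f}",(0,k+4),0,.35,(255,255,255));cv2.putText(v,f"{.23-i*.01:.2f}",(k,10),0,.35,(255,255,255))
        cv2.line(v,(k,0),(k,600),(120,120,120),1);cv2.line(v,(0,k),(450,k),(120,120,120),1)
    a.append(v)
cv2.imwrite('pics/ir.png',np.hstack(a))
im=cv2.imread("pics/i_scene.png");cv2.imwrite("pics/i2.png",cv2.resize(im[170:340,280:440],None,fx=4.5,fy=3.5,interpolation=cv2.INTER_CUBIC))
```

```text
[0.64236675 0.18489437 0.2647154 ] [-0.59547223 -1.75500862 -0.5551824 ] -0.00015526331009070005
```

View pics/ir.png

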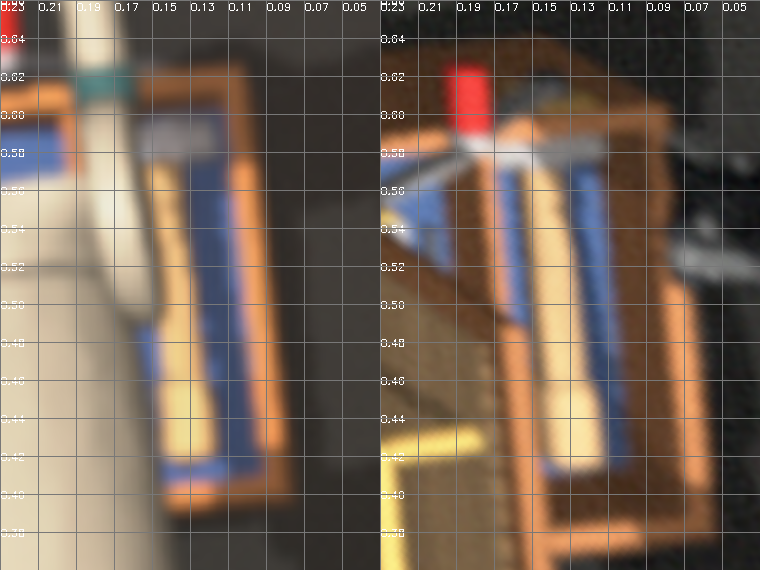

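View pics/i2.png

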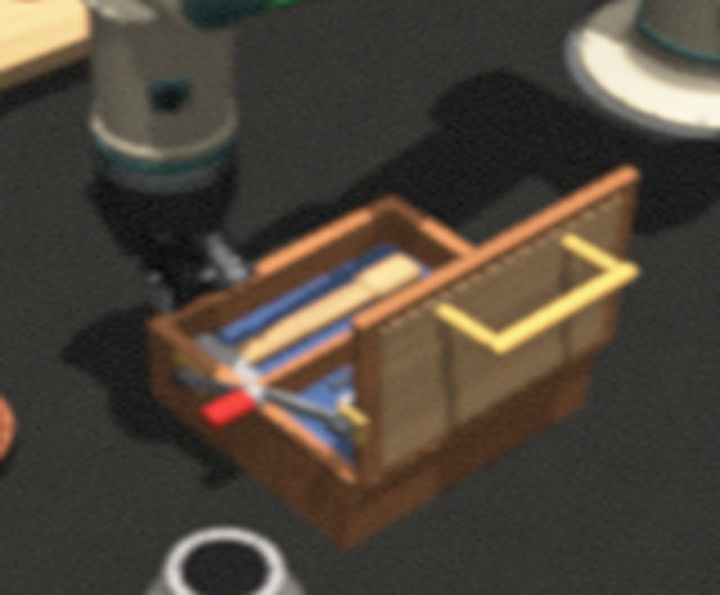

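Call:
jog_arm([
  [0.0, [0.001, 0.022, 0], 0],
  [0.0, [0, 0.021, -0.03], 0],
  [0.0, [0, 0, -0.03], 0],
  [0.0, [0, 0, -0.02], 0],
  [0.0, [0, 0, -0.01], 0],
  [0.0, [0, 0, 0], 0],
])

```text
clock: 17.35
position: [0.6407, 0.2276, 0.1735]
ee_rot: [-0.042, 0.043, -0.706, 0.706]
contact_force: [-0.3, -0.5, -1.1]
width: 0.0002
```

Run:
```python
from h import *
s=manip.get_state();print(s["position"],s["contact_force"],s["width"])
p,d=get_image("scene");im=p[:,:,::-1]
cv2.imwrite("pics/j.png",cv2.resize(im[200:340,280:440],None,fx=4.5,fy=4.2,interpolation=cv2.INTER_CUBIC))
```

```text
[0.64065834 0.22758072 0.17354729] [-0.34059106 -0.53685443 -1.09570984] 0.00021450586203186612
```

View pics/j.png

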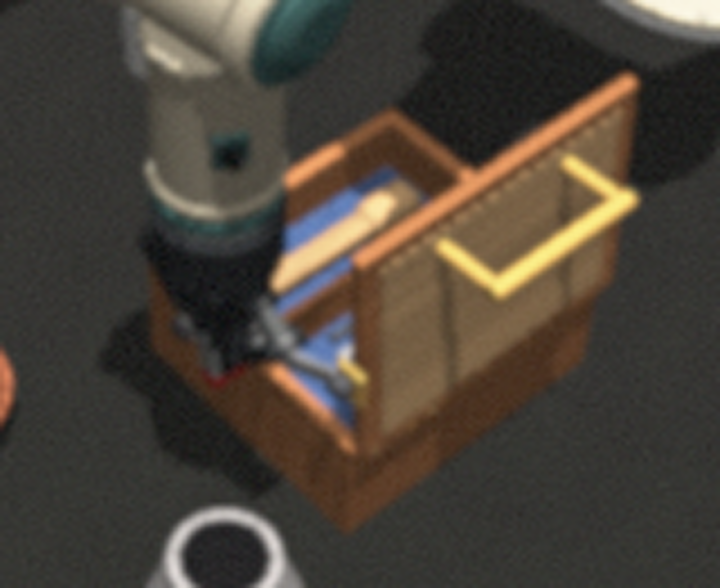

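Call:
jog_arm([
  [0.0, [0.003, 0, -0.004], 0],
  [0.0, [0, 0, -0.004], 0],
  [0.0, [0, 0, 0], 0],
])

```text
clock: 17.77
position: [0.6451, 0.2277, 0.1664]
ee_rot: [0.043, -0.041, 0.706, -0.705]
contact_force: [0.9, 1.8, 2.0]
width: -0.0003
```

Call:
jog_arm([
  [0.0, [0, 0, -0.004], 0],
  [0.0, [0, 0, -0.004], 0],
  [0.0, [0, 0, 0], 0],
])

```text
clock: 18.15
position: [0.6445, 0.2271, 0.1576]
ee_rot: [-0.042, 0.042, -0.706, 0.706]
contact_force: [0.4, 2.6, 2.8]
width: -0.0
```

Call:
jog_arm([
  [0.0, [0, 0.001, -0.004], 0],
  [0.0, [0, 0.001, -0.004], 0],
  [0.0, [0, 0.001, -0.004], 0],
  [0.0, [0, 0, 0], 0],
])

```text
clock: 18.65
position: [0.6442, 0.2295, 0.1449]
ee_rot: [-0.042, 0.043, -0.705, 0.706]
contact_force: [0.4, 0.4, 0.8]
width: 0.0003
```

Run:
```python
from h import *
s=manip.get_state();print(s["position"],s["contact_force"],s["width"])
p,d=get_image("scene");im=p[:,:,::-1]
cv2.imwrite("pics/k.png",cv2.resize(im[200:340,280:440],None,fx=4.5,fy=4.2,interpolation=cv2.INTER_CUBIC))
```

```text
[0.64422361 0.22952279 0.14485744] [0.41141973 0.40086112 0.82931691] 0.0003189514048479327
```

View pics/k.png

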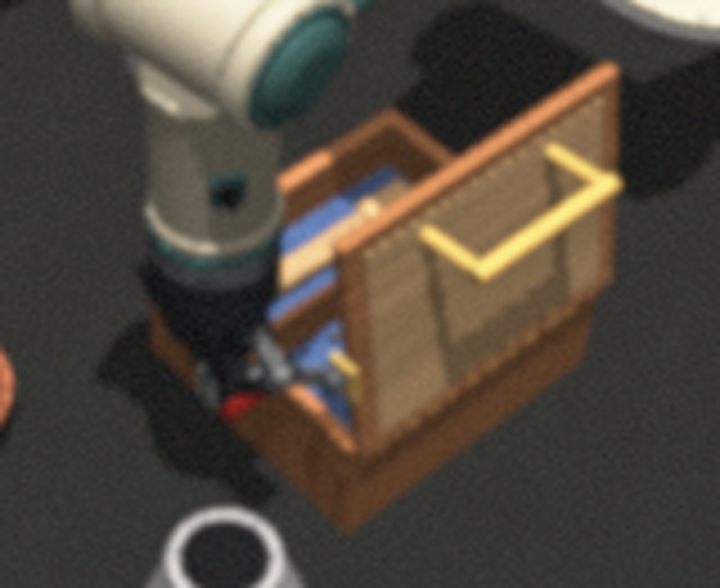

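Call:
jog_arm([
  [0.0, [0.002, 0, 0.01], 0],
  [0.0, [0.005, 0, 0.03], 0],
  [0.0, [0.01, 0, 0.05], 0],
  [0.0, [0.01, 0, 0.05], 0],
  [0.0, [0, 0, 0.05], 0],
  [0.0, [0, 0, 0.03], 0],
  [0.0, [0, 0, 0], 0],
])

```text
clock: 19.58
position: [0.6725, 0.2294, 0.3692]
ee_rot: [-0.044, 0.04, -0.706, 0.706]
contact_force: [-0.4, 0.4, -0.8]
width: -0.0003
```

```bash
cat > lid.py <<'E'
from h import *
O=np.array([.4975,.1885,0]);Y=.105
def w2c(P):
    P=np.asarray(P);c,s=np.cos(Y),np.sin(Y);d=P-O
    return np.stack([c*d[...,0]+s*d[...,1],-s*d[...,0]+c*d[...,1],d[...,2]],-1)
def c2w(p): c,s=np.cos(Y),np.sin(Y);return O+np.array([c*p[0]-s*p[1],s*p[0]+c*p[1],p[2]])
E
python3 - <<'E'
from lid import *
np.set_printoptions(precision=3,suppress=True)
s=manip.get_state();print(s["position"],s["contact_force"],s["width"])
for n in("top","scene"):
    p,d=get_image(n);np.savez(f"l_{n}.npz",p=p,d=d);im=p[:,:,::-1].copy();cv2.imwrite(f"pics/l_{n}.png",im)
cv2.imwrite("pics/l2.png",cv2.resize(im[190:330,280:440],None,fx=4.5,fy=4.2,interpolation=cv2.INTER_CUBIC))
for f in("a","l"):
  z=np.load(f"{f}_scene.npz");c=cloud("scene",z["d"]);c[...,2]+=.0028;L=w2c(c);p=z["p"].astype(int)
  m=(np.abs(L[...,0])<.095)&(L[...,1]>.02)&(L[...,1]<.14)&(L[...,2]>.15)&(L[...,2]<.29)&(p[...,2]<110)&~((p[...,0]>170)&(p[...,1]>130))
  P=L[m];r=cv2.fitLine(P[:,1:].astype(np.float32),cv2.DIST_HUBER,0,.01,.01).ravel();print(f,len(P),"lid angle",np.arctan2(abs(r[1]),-r[0]*np.sign(r[1])),r)
  red=(p[...,0]>110)&(p[...,1]<80)&(p[...,2]<80)&(p[...,0]>p[...,1]*2.2)&(abs(L[...,0]-.14)<.05)&(abs(L[...,1]-.03)<.08)
  print(" red",np.median(L[red],0),red.sum(), [np.argwhere(red)[:,::-1].mean(0)])
print("handle",[ (n,[(x["position"],x["score"]) for x in spot_point("lid_handle",n)][:2]) for n in("scene","top")])
print("knob",[ (n,[(x["position"],x["score"]) for x in spot_point("stay_knob",n)][:2]) for n in("scene","top")])
E
```

```text
[0.672 0.229 0.369] [-0.401  0.418 -0.761] -0.00026864528738791335
a 1332 lid angle 1.4999298 [ 0.071 -0.997  0.104  0.248]
 red [0.14  0.022 0.149] 77 [array([329.727, 286.597])]
l 1557 lid angle 1.4256741 [ 0.145 -0.989  0.101  0.197]
 red [0.139 0.036 0.126] 71 [array([333.563, 294.113])]
handle [('scene', [([403.4, 250.9], 0.92)]), ('top', [([219.3, 204.0], 0.5)])]
knob [('scene', [([329.0, 296.0], 0.54)]), ('top', [([279.4, 204.8], 0.68), ([251.4, 170.7], 0.61)])]
```

View pics/l2.png

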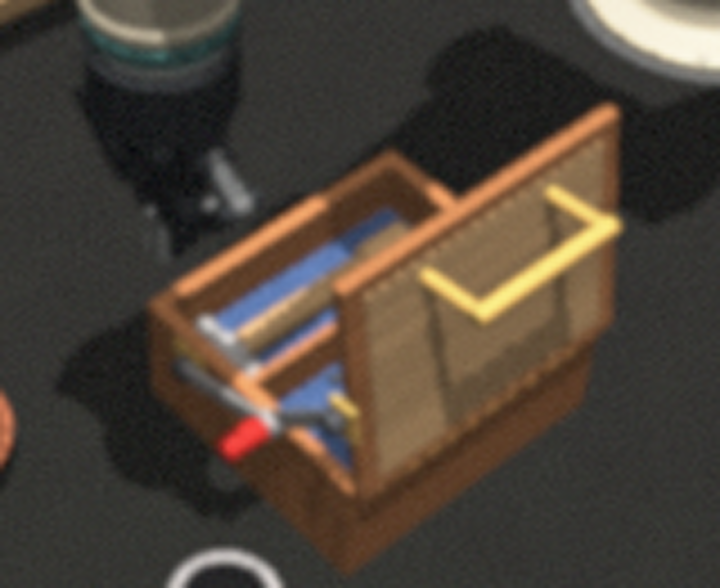

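View pics/l_top.png

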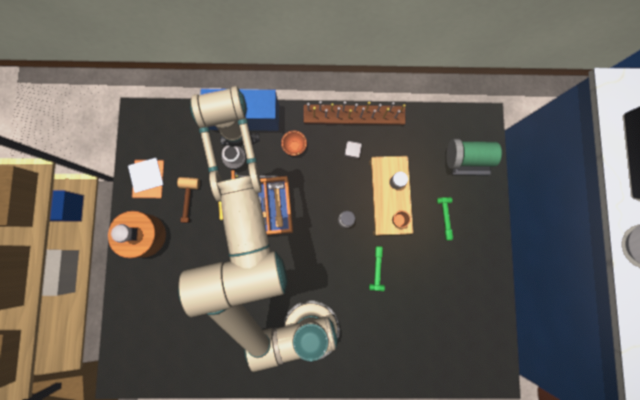

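Stay is clearly folded: the knob moved about 27 mm and the lid is at 1.43 rad. Step 2 looks met. Next the brass handle.

Call:
jog_arm([
  [0.03, [-0.04, 0.02, 0.01], 0],
  [0.036, [-0.05, 0.023, 0], 0],
  [0.036, [-0.05, 0.023, 0], 0],
  [0.036, [-0.048, 0.022, 0], 0],
  [0.036, [0, 0, -0.015], 0],
  [0.036, [0, 0, -0.015], 0],
  [0.036, [0, 0, 0], 0],
])

```text
clock: 20.75
position: [0.4838, 0.3171, 0.343]
ee_rot: [-0.04, 0.043, -0.705, 0.707]
contact_force: [-0.1, -0.0, 0.1]
width: 0.0355
```

Run:
```python
from lid import *
s=manip.get_state();print(s["position"],s["contact_force"],s["width"],s["qpos"])
p,d=get_image("scene");im=p[:,:,::-1]
cv2.imwrite("pics/m.png",cv2.resize(im[170:310,300:460],None,fx=4.5,fy=4.2,interpolation=cv2.INTER_CUBIC))
print(proj("scene",c2w([0,.1299,.2861])))
```

```text
[0.4837849  0.31714359 0.34299255] [-0.08140257 -0.02512673  0.11534132] 0.035464789443359526 [ 4.60380318e-01  2.47703995e-01  1.31452893e+00 -6.23095947e-04
  1.58417264e+00  1.91359775e+00]
[400.22870033 253.32476253]
```

View pics/m.png

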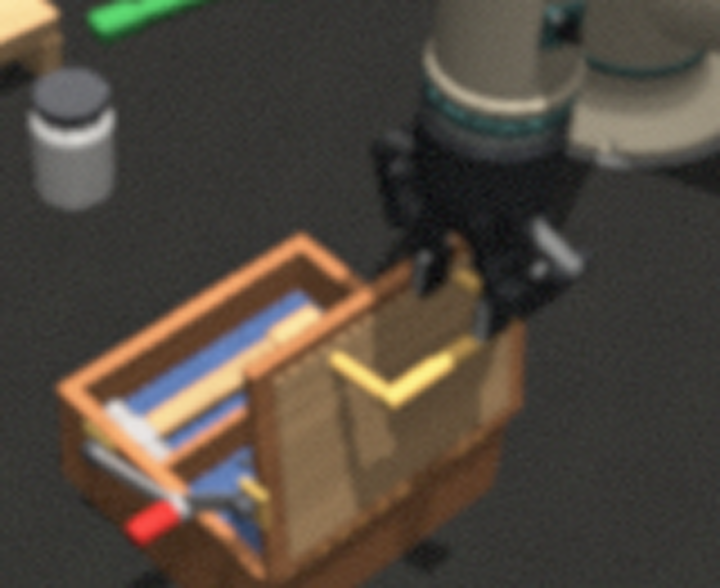

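Run:
```python
from lid import *
np.set_printoptions(precision=3,suppress=True)
z=np.load("l_scene.npz");c=cloud("scene",z["d"]);c[...,2]+=.0028;L=w2c(c);p=z["p"].astype(int)
br=(p[...,0]>150)&(p[...,1]>115)&(p[...,2]<110)&(p[...,0]>p[...,2]*1.8)&(L[...,2]>.2)&(L[...,1]>.11)&(np.abs(L[...,0])<.07)
P=L[br];print(len(P))
for x in np.arange(-.05,.051,.02):
    q=P[np.abs(P[:,0]-x)<.01];print(x,np.median(q,0) if len(q) else None,len(q))
r,cc=np.nonzero(br);print(cc.min(),cc.max(),r.min(),r.max())
# project predicted bar ends
for x in(-.055,.055,0): print(proj("scene",c2w([x,.1299,.2861])))
```

```text
80
-0.05 [-0.046  0.133  0.288] 15
-0.030000000000000002 [-0.034  0.137  0.288] 10
-0.010000000000000002 [-0.014  0.137  0.289] 11
0.009999999999999995 [0.007 0.137 0.289] 10
0.03 [0.028 0.137 0.289] 10
0.05 [0.053 0.13  0.289] 24
380 417 241 266
[415.258 242.314]
[384.576 264.792]
[400.229 253.325]
```

Call:
jog_arm([
  [0.036, [0, 0.0015, -0.015], 0],
  [0.036, [0, 0, -0.018], 0],
  [0.036, [0, 0, -0.015], 0],
  [0.036, [0, 0, -0.01], 0],
  [0.036, [0, 0, -0.004], 0],
  [0.036, [0, 0, 0], 0],
])

```text
clock: 21.55
position: [0.4836, 0.3197, 0.2838]
ee_rot: [-0.042, 0.042, -0.706, 0.706]
contact_force: [1.1, -0.2, 0.5]
width: 0.0362
```

Call:
jog_arm([
  [0.014, [0, 0, 0], 0],
  [0.0, [0, 0, 0], 0],
  [0.0, [0, 0, 0], 0],
  [0.0, [0, 0, 0], 0],
], force=25)

```text
clock: 22.05
position: [0.4838, 0.3197, 0.2844]
ee_rot: [0.042, -0.041, 0.706, -0.706]
contact_force: [0.3, -0.8, 2.8]
width: 0.011
```

Run:
```python
from lid import *
s=manip.get_state();print(s["position"],s["contact_force"],s["width"])
p,d=get_image("scene");im=p[:,:,::-1]
cv2.imwrite("pics/n.png",cv2.resize(im[170:310,300:460],None,fx=4.5,fy=4.2,interpolation=cv2.INTER_CUBIC))
```

```text
[0.4838073  0.31966188 0.28439564] [ 0.33620864 -0.75456305  2.8319037 ] 0.011010814664334189
```

View pics/n.png

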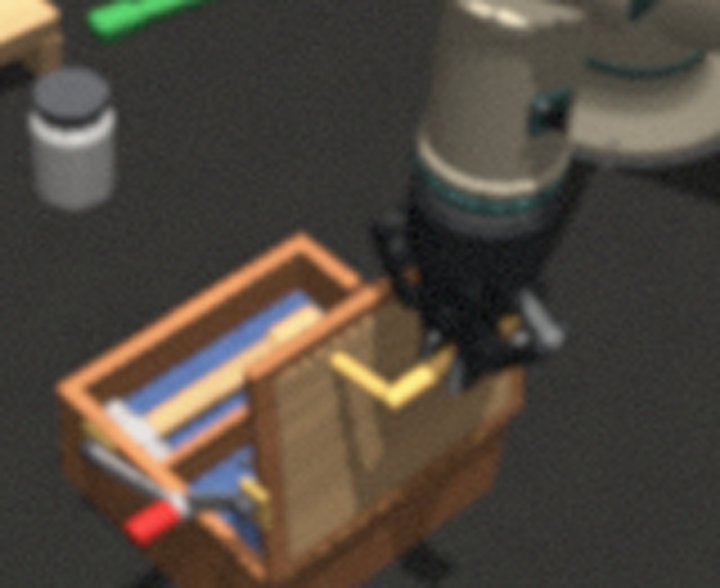

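Run:
```python
import numpy as np
th=np.arange(1.43,-.001,-.055);
y=.1-.1787*np.cos(th+.3129);z=.11+.1787*np.sin(th+.3129)
X=np.round(-.1045*(y-y[0]),3);Yw=np.round(.9945*(y-y[0]),3);Zz=np.round(z-z[0],3)
for i in range(1,len(th)): print(i,round(th[i],3),[round(v,4) for v in (X[i]-X[i-1],Yw[i]-Yw[i-1],Zz[i]-Zz[i-1])], "tot",X[i],Yw[i],Zz[i])
```

```text
1 1.375 [np.float64(0.001), np.float64(-0.01), np.float64(0.001)] tot 0.001 -0.01 0.001
2 1.32 [np.float64(0.001), np.float64(-0.009), np.float64(0.001)] tot 0.002 -0.019 0.002
3 1.265 [np.float64(0.001), np.float64(-0.01), np.float64(0.001)] tot 0.003 -0.029 0.003
4 1.21 [np.float64(0.001), np.float64(-0.01), np.float64(-0.001)] tot 0.004 -0.039 0.002
5 1.155 [np.float64(0.001), np.float64(-0.01), np.float64(0.0)] tot 0.005 -0.049 0.002
6 1.1 [np.float64(0.001), np.float64(-0.009), np.float64(-0.002)] tot 0.006 -0.058 0.0
7 1.045 [np.float64(0.001), np.float64(-0.01), np.float64(-0.001)] tot 0.007 -0.068 -0.001
8 0.99 [np.float64(0.001), np.float64(-0.009), np.float64(-0.003)] tot 0.008 -0.077 -0.004
9 0.935 [np.float64(0.001), np.float64(-0.01), np.float64(-0.003)] tot 0.009 -0.087 -0.007
10 0.88 [np.float64(0.001), np.float64(-0.009), np.float64(-0.003)] tot 0.01 -0.096 -0.01
11 0.825 [np.float64(0.001), np.float64(-0.009), np.float64(-0.004)] tot 0.011 -0.105 -0.014
12 0.77 [np.float64(0.001), np.float64(-0.009), np.float64(-0.004)] tot 0.012 -0.114 -0.018
13 0.715 [np.float64(0.
[... 553 characters left out ...]
), np.float64(-0.007), np.float64(-0.007)] tot 0.018 -0.167 -0.061
20 0.33 [np.float64(0.0), np.float64(-0.006), np.float64(-0.008)] tot 0.018 -0.173 -0.069
21 0.275 [np.float64(0.001), np.float64(-0.005), np.float64(-0.008)] tot 0.019 -0.178 -0.077
22 0.22 [np.float64(0.0), np.float64(-0.006), np.float64(-0.008)] tot 0.019 -0.184 -0.085
23 0.165 [np.float64(0.001), np.float64(-0.004), np.float64(-0.009)] tot 0.02 -0.188 -0.094
24 0.11 [np.float64(0.0), np.float64(-0.004), np.float64(-0.009)] tot 0.02 -0.192 -0.103
25 0.055 [np.float64(0.001), np.float64(-0.004), np.float64(-0.009)] tot 0.021 -0.196 -0.112
26 0.0 [np.float64(0.0), np.float64(-0.004), np.float64(-0.009)] tot 0.021 -0.2 -0.121
```

Call:
jog_arm([
  [0.0, [0.001, -0.01, 0.001], 0],
  [0.0, [0.001, -0.009, 0.001], 0],
  [0.0, [0.001, -0.01, 0.001], 0],
  [0.0, [0.001, -0.01, -0.001], 0],
  [0.0, [0.001, -0.01, 0], 0],
  [0.0, [0, 0, 0], 0],
])

```text
clock: 22.85
position: [0.4892, 0.2686, 0.2859]
ee_rot: [-0.042, 0.041, -0.705, 0.707]
contact_force: [2.1, -1.5, 4.8]
width: 0.011
```

Call:
jog_arm([
  [0.0, [0.001, -0.008, -0.002], 0],
  [0.0, [0.001, -0.01, -0.001], 0],
  [0.0, [0.001, -0.009, -0.003], 0],
  [0.0, [0.001, -0.01, -0.003], 0],
  [0.0, [0.001, -0.009, -0.003], 0],
  [0.0, [0.001, -0.009, -0.004], 0],
  [0.0, [0.001, -0.009, -0.004], 0],
  [0.0, [0, 0, 0], 0],
])

```text
clock: 23.85
position: [0.4958, 0.2053, 0.2645]
ee_rot: [-0.041, 0.042, -0.705, 0.707]
contact_force: [4.9, -1.0, -2.3]
width: 0.0113
```

Run:
```python
from lid import *
s=manip.get_state();print(s["position"],s["contact_force"],s["width"])
p,d=get_image("scene");im=p[:,:,::-1]
cv2.imwrite("pics/o.png",cv2.resize(im[170:330,290:450],None,fx=4.2,fy=3.7,interpolation=cv2.INTER_CUBIC))
```

```text
[0.49584516 0.2052503  0.26449561] [ 4.92844089 -1.0188535  -2.26902067] 0.011279725258816669
```

View pics/o.png

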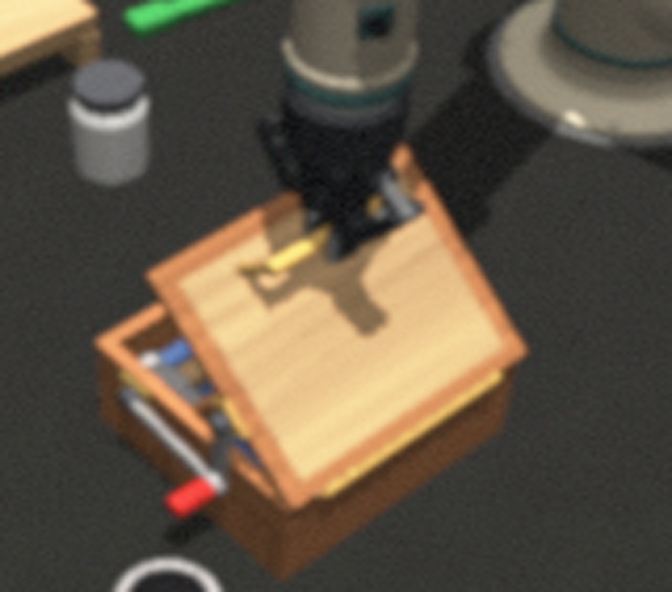

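Call:
jog_arm([
  [0.0, [0.0, -0.008, -0.004], 0],
  [0.0, [0.001, -0.008, -0.005], 0],
  [0.0, [0.001, -0.008, -0.006], 0],
  [0.0, [0.0, -0.008, -0.006], 0],
  [0.0, [0.001, -0.007, -0.007], 0],
  [0.0, [0.001, -0.007, -0.007], 0],
  [0.0, [0.001, -0.007, -0.007], 0],
  [0.0, [0, 0, 0], 0],
])

```text
clock: 24.9
position: [0.5012, 0.1528, 0.2226]
ee_rot: [-0.042, 0.042, -0.706, 0.706]
contact_force: [5.6, 0.7, -3.8]
width: 0.0108
```

Call:
jog_arm([
  [0.0, [-0.001, -0.006, -0.007], 0],
  [0.0, [0, -0.005, -0.008], 0],
  [0.0, [0, -0.006, -0.008], 0],
  [0.0, [0, -0.004, -0.009], 0],
  [0.0, [0, -0.004, -0.009], 0],
  [0.0, [0, 0, 0], 0],
])

```text
clock: 25.65
position: [0.5033, 0.1278, 0.1828]
ee_rot: [-0.045, 0.039, -0.705, 0.706]
contact_force: [11.2, -0.9, -2.4]
width: 0.0109
```

Run:
```python
from lid import *
s=manip.get_state();print(s["position"],s["contact_force"],s["width"])
p,d=get_image("scene");im=p[:,:,::-1]
cv2.imwrite("pics/q.png",cv2.resize(im[170:330,290:450],None,fx=4.2,fy=3.7,interpolation=cv2.INTER_CUBIC))
```

```text
[0.50328724 0.12779646 0.1828055 ] [11.17848568 -0.91712542 -2.4199159 ] 0.01087170649216392
```

View pics/q.png

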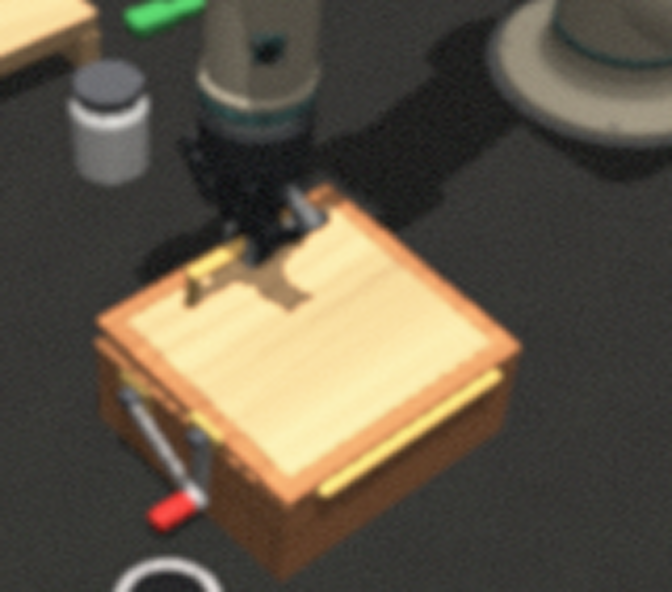

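Call:
jog_arm([
  [0.0, [0.002, -0.003, -0.007], 0],
  [0.0, [0.001, -0.003, -0.006], 0],
  [0.0, [0, -0.002, -0.004], 0],
  [0.0, [0, 0, -0.002], 0],
  [0.0, [0, 0, 0], 0],
])

```text
clock: 26.32
position: [0.5039, 0.1207, 0.1642]
ee_rot: [0.043, -0.041, 0.706, -0.706]
contact_force: [6.0, 0.7, 0.9]
width: 0.0108
```

Call:
jog_arm([
  [0.0, [0, 0, -0.002], 0],
  [0.0, [0, 0, 0], 0],
])

```text
clock: 26.58
position: [0.504, 0.1207, 0.164]
ee_rot: [0.044, -0.04, 0.706, -0.706]
contact_force: [2.0, 0.5, 12.9]
width: 0.0109
```

Call:
jog_arm([
  [0.02, [0, 0, 0], 0],
  [0.035, [0, 0, 0], 0],
  [0.035, [0, 0, 0], 0],
  [0.035, [0, 0, 0.01], 0],
  [0.035, [0, 0, 0.03], 0],
  [0.035, [0, 0, 0.05], 0],
  [0.035, [-0.02, -0.03, 0.05], 0],
  [0.035, [-0.03, -0.04, 0.03], 0],
  [0.035, [-0.03, -0.04, 0], 0],
  [0.035, [0, 0, 0], 0],
])

```text
clock: 27.82
position: [0.4207, 0.0089, 0.333]
ee_rot: [-0.041, 0.04, -0.705, 0.706]
contact_force: [0.6, 0.6, -0.2]
width: 0.035
```

Run:
```python
from lid import *
np.set_printoptions(precision=4,suppress=True)
s=manip.get_state();print(s["position"],s["contact_force"],s["width"])
for n in("scene","top"):
    p,d=get_image(n);np.savez(f"t_{n}.npz",p=p,d=d);cv2.imwrite(f"pics/t_{n}.png",p[:,:,::-1])
    c=cloud(n,d);c[...,2]+=.0028 if n=="scene" else .0006;L=w2c(c);ok=d>0
    m=ok&(np.abs(L[...,0])<.09)&(np.abs(L[...,1])<.09)&(L[...,2]>.1)&(L[...,2]<.14)
    P=L[m];r=cv2.fitLine(P[:,1:].astype(np.float32),cv2.DIST_HUBER,0,.01,.01).ravel();print(n,len(P),"lid slope",np.arctan2(r[1],r[0]),np.median(P[:,2]))
for n in("jar","block","bowl","vase","mallet","canister","cup"):
    o=[]
    for cam in("scene","top"):
        a=spot_in(n,cam);o.append((np.round(a[0]["position"],1).tolist(),round(a[0]["score"],2)) if a else None)
    print(n,o)
```

```text
[0.4207 0.0089 0.333 ] [ 0.5611  0.6204 -0.1638] 0.03503190751039661
scene 2974 lid slope -0.00082433654 0.12127821172989048
top 1834 lid slope -0.0020102663 0.12097283317156689
jar [([313.6, 206.3], 0.8), ([345.3, 220.2], 0.45)]
block [([236.1, 243.4], 0.71), ([350.9, 151.0], 0.65)]
bowl [([267.2, 296.8], 0.8), ([293.6, 138.7], 0.56)]
vase [([328.2, 344.2], 0.56), ([233.1, 158.9], 0.91)]
mallet [([413.0, 378.5], 0.95), ([186.1, 189.2], 0.71)]
canister [([247.3, 174.2], 0.86), ([400.1, 177.7], 0.7)]
cup [([286.5, 157.8], 0.7), ([400.3, 217.0], 0.79)]
```

View pics/t_scene.png

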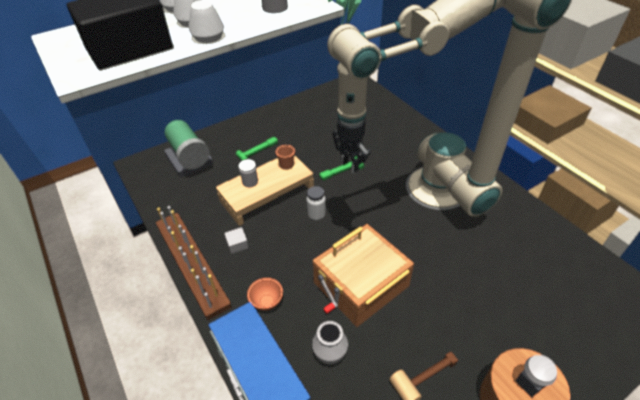

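The lid is flat and shut: slope about 0 in both cameras, top at 0.121 m. The other things are at the same pixels as at the start. The arm is clear of everything, so I'm handing in.

```bash
python3 -c "
from rig import *
print(sign_off())"
```

```text
the job is handed in; nothing more can be done
None
```

I did all the steps in order and handed the job in at about 28 s of the 72 s allowed. `sign_off` reports no verdict.

- **Hammer:** I drew it out by its head, regripped it on the handle and set it down on the recess floor. After letting go, the images put it flat and about 5 mm or less from the recess centre. The lid was still locked open then. With the lid shut I could not see the hammer again.
- **Stay:** I pushed the knob down about 23 mm. I estimated the fold at about 0.5 rad from the knob's movement and the images, with the lid measured at 1.43 rad.
- **Lid:** I gripped the brass handle and lowered the lid at about 0.4 rad/s until it met the rim. After release the depth fit gave an angle of about 0.002 rad or less in both cameras.
- **Other things:** The jar, block, bowl, vase, mallet, canister and cup show at the same pixels as in the first pictures, by comparing the views. The arm ended clear of everything.
- **Disagreements:** The two cameras differed by 2–4 mm, within the tolerances. The sideways force on the gripper reached about 11 N near the end of the lowering, and I eased it before the lid closed.

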